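Make up the tea kit and the baking kit on the pantry shelf

TASK

Make up two guest kits from the stock on the shelf: stand the short screw-top tea canister and the tea infuser ball on the round tray, and put the spatula and the middle-sized ramekin on the rectangular tray, with everything resting on the tray floors inside the rims, the spatula lying flat and the rest upright. The middle ramekin sits in the nested stack, so lift the small one off first and, once the middle one is out, put the small one back upright inside the large one, which stays where it is. Set the ramekins down rather than dropping them, and leave the tall canister and the mug where they stand.

Things in the scene. Friction and masses are not known exactly. Their poses are not given: they have to be found in the camera images.
- canister: The short aluminium canister with a screw-top lid (goes to the round tray): upright closed cylinder, body 62 mm across, knurled lid 64 mm across and 22 mm high, 92 mm tall in all, 150 to 300 g. Origin: centre of its underside, z up. It stands in a row at the back of the shelf with the infuser, the tall canister and the mug, in any order, at least 45 mm clear of its neighbours.
- infuser: Steel tea infuser ball (goes to the round tray): perforated ball 46 mm across on a flat foot 23 mm across, with a clasp band 48 mm across and 6 mm high around its middle (band centre 20 mm above the underside; a small clasp sticks out to 31.5 mm from the axis at its +x side), ball top at 43 mm, thin hanging loop up to 54 mm. About 60 g. Origin: centre of the foot's underside, z up.
- spatula: Blue silicone spatula lying flat (goes to the rectangular tray), 210 mm long in all. Origin: on its underside, midway along and close to its centre of mass; x runs along it towards the head, z up. Straight handle 15 mm wide and 12 mm thick from x = -105 to +8 mm, then a widening neck; blade 52 mm wide and 8 mm thick from x = +22 to +105 mm. About 90 g. It lies beside the ramekin stack.
- ramekin_mid: Middle-sized white fluted ramekin (goes to the rectangular tray): round open dish, 66 mm across the rim, 62 mm across the foot, 42 mm tall, wall 4 mm, floor 5 mm thick, about 180 g. Origin: centre of its underside, z up. At the start it stands loosely on the floor of the large ramekin, its rim 19 mm above the large one's rim, and holds the small one.
- ramekin_small: Small deep white fluted ramekin: 46 mm across the rim, 43 mm across the foot, 56 mm tall, wall 4 mm, floor 5 mm thick, about 110 g. Origin: centre of its underside, z up. At the start it stands loosely on the floor of the middle one, its rim 19 mm above the middle one's rim; at the end it stands on the floor of the large one. Meanwhile it can be set on any free spot of the boards.
- ramekin_large: Large shallow white fluted ramekin, bottom of the stack, stays in place: 104 mm across the rim, 88 mm across its inner floor, 28 mm tall, floor 5 mm thick, 300 g, loose. Origin: centre of its underside, z up. Apart from the listed things the boards are bare out to 0.76 m from the robot's base axis, within 45 degrees either side of straight ahead.
- tray_round: Round steel tray, fixed, for the tea kit: 170 mm across, floor 158 mm across inside the rim, floor top 5 mm and rim top 14 mm above the boards. Origin: centre of its underside, z up.
- tray_rect: Rectangular wooden tray, fixed, for the baking kit: 250 mm (its x) by 170 mm (its y) outside, 242 by 162 mm inside the rim, floor top 5 mm and rim top 14 mm above the boards. Origin: centre of its underside, z up. The trays stand one on the left and one on the right of the middle, either way.
- canister_tall: Tall aluminium canister with a screw-top lid, to be left alone: 76 mm across, 130 mm tall, about 450 g. Origin: centre of its underside, z up.
- mug: White ceramic mug, to be left alone: 76 mm across, 85 mm tall, handle on its +y side reaching about 70 mm from the axis (it points roughly away from the robot). Origin: centre of its underside, z up.

How it is judged:
By the outcome, as a careful person would: the job done as asked, in the order asked, and still so for the second after the job is handed in, with the robot touching nothing.
It also fails if it takes over 136 s, if anything falls off the work surface, if the arm or the gripper's body presses on something with over 40 N, if the wrist force passes 120 N, or if a joint passes its speed limit or range.

ROBOT

A 6-joint arm with a two-finger parallel gripper is mounted at the origin on the work surface. World frame = base frame: x ahead of the robot, y to its left, z up, the work surface at z = 0. Lengths are in m, angles in rad, forces in N, time in s.
With the tool pointing down it reaches from about 0.375 to 0.9 m from the base axis. Payload 3.1 kg.
Tool frame: the origin (TCP) lies at the very end of the fingers, on their centre line; the grasp point (between the pads) lies 19 mm behind it; z points along the fingers, y is the direction in which the jaws open and shut (so a half turn about z gives the same grasp; the last joint's range is limited). The gripper opens to 85 mm and grips with 20 to 120 N. Pads are 22 mm wide; open, the fingers measure 114 mm over their backs; the gripper's body (76 mm by 85 mm) begins 54 mm behind the grasp point. The pads swing forward as they close: fully open they stand 13 mm farther back than shut.
Start: joints at [0.998, 0.527, 1.433, -0, 1.181, -0.178], TCP at [0.24, 0.577, 0.231] pointing down, gripper open.
Joint ranges: [-3.08, 3.08], [-0.75, 2.2], [0.22, 2.44], [-1.43, 4.57], [0, 2.65], [-2.85, 2.85]. Speed limits (rad/s): [2.79, 2.79, 3.14, 3.14, 3.14, 3.14].

INTERFACE

Orientations are given as a unit quaternion [x, y, z, w].
In Python, from station import * gives the robot as it stands.
- The arm moves only by the tool jog_arm, never from a script. Its argument "motion" is a list of rows, each a list of 5 numbers: the shift along the world's x, y, z in cm, then the turn about the world's z in degrees, then the closure in counts, from 0 (fully open) to 255 (shut). In form: [[tx, ty, tz, yaw, jaw], ...]. A call has 1 to 10 rows; each row shifts and turns the pose as measured when the row begins; what a row does not reach is not made up. A row lasts 1/12 s, in which the tool goes at most 41.7 mm and 7.16 degrees, less where a joint would pass 70% of its speed; a pose out of reach is approached as far as the arm can. A call with a gripper value outside its range is refused whole. The fingers move at their own pace and stop on an object; "squeeze" is the grip in N (left out, the last holds). Time passes only in rows, so rows that do not move let the fingers close. It gives the time, the measured TCP pose, the force and the opening at its end, in the units of the state.
- sense(): the state, without advancing time (a new reading comes with each control period).
- snapshot(name): name is "scene" or "top" or "wrist"; returns a dict with "img" (420x560x3 uint8, red, green, blue), "depth" (420x560 float32, m along the optical axis (not along the pixel's ray), 0 where there is no reading), "intrinsics" (3x3 intrinsics, pixels), "eye" and "attitude" of the camera in the world. Camera axes: x right, y down, z forward; pixel columns grow to the right and rows downward; lengths in m; the calibration is good to about 2 mm. The wrist camera is an equidistant fisheye: a pixel r from the principal point sees the ray r / f radians off the axis. A picture is of the moment at which its call begins.
- sign_off(): hands the job in, once; it reports no verdict.
The state is a dict: "t": time; "q": joint angles; "qd": joint speeds; "tau": joint torques, N m; "tcp_pos": TCP position; "tool_rot": TCP orientation; "force": force on the tool from outside, world axes, zero at the start; "ft_torque": the same for the moment, N m; "finger_gap": opening from 0.0 (shut) to 1.0 (fully open).
Only numpy, scipy, OpenCV 4.12 (cv2) and the standard library are available. Lean on these libraries where they do the work, as an engineer would, in place of code of your own. Each camera call takes 0.05 s, during which the arm holds its last target.

## Working session

There is one attempt and no reset: what is moved stays moved. The work goes in short steps, Python scripts to look and compute and a tool call to move; the robot and the scene stay as the last step left them, time stands still between calls to the robot, and variables do not carry over. Pictures are saved under pics/ and viewed, and the job is handed in when it is done.

Besides the shell and the picture viewer there is one more tool, called after ">>>" in YAML: its name, and indented under it one key for each argument. jog_arm: Moves the arm, as the interface text tells. Its arguments: {"type":"object","properties":{"motion":{"type":"array","items":{"type":"array","items":{"type":"number"}}},"squeeze":{"type":"number"}},"required":["motion"]}

```bash
ls; mkdir -p pics; python3 - <<'E'
from station import *
import cv2,numpy as np
print(sense())
for n in ["scene","top","wrist"]:
    s=snapshot(n); np.savez(f"pics/{n}0.npz",**s)
    cv2.imwrite(f"pics/{n}0.png",s["img"][:,:,::-1]); print(n,s["intrinsics"],s["eye"],s["attitude"])
E
```

```text
pics
{'t': 0.0, 'q': array([ 9.97455084e-01,  5.28463098e-01,  1.43389301e+00,  3.43618250e-05,
        1.18143063e+00, -1.78495356e-01]), 'qd': array([-8.16114688e-05,  3.93073064e-04, -9.75792629e-04,  7.36103916e-04,
       -1.61055171e-03, -3.25735288e-04]), 'tau': array([ 1.64244211e-04, -4.42358673e+01, -1.78025061e+01, -2.98078185e-04,
        8.52419558e-03,  2.66249849e-07]), 'tcp_pos': array([0.23998158, 0.57631289, 0.23033848]), 'tool_rot': array([ 1.96149281e-01,  9.80573432e-01, -1.01460435e-03, -4.17532170e-04]), 'force': array([ 0.21587052, -0.01348379,  1.25894526]), 'ft_torque': array([ 0.01134928, -0.0005287 , -0.0140724 ]), 'finger_gap': 1.0021823273368464}
scene [[429.8941499    0.         277.04518513]
 [  0.         429.8941499  210.39151818]
 [  0.           0.           1.        ]] [1.0818079  0.28458598 0.77214424] [ 0.49341347  0.80046361 -0.29158094 -0.17544719]
top [[493.15599619   0.         277.60711171]
 [  0.         493.15599619 201.0462677 ]
 [  0.           0.           1.        ]] [0.35016908 0.01045929 1.00694232] [ 0.70875369 -0.69921419  0.07352633 -0.05797925]
wrist [[325.1922621    0.         285.62488007]
 [  0.         325.1922621  207.00992298]
 [  0.           0.           1.        ]] [0.16915287 0.60490275 0.37235641] [0.82237093 0.54820919 0.08358742 0.12722371]
```

View pics/top0.png

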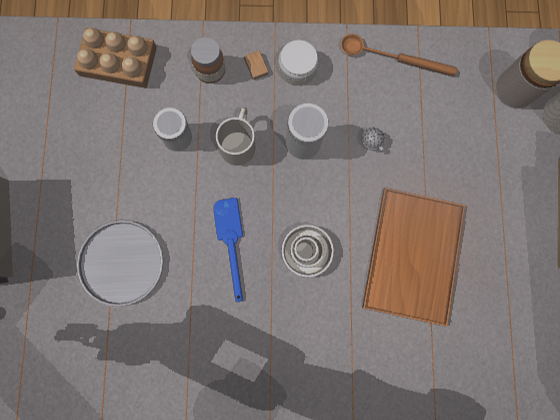

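View pics/scene0.png

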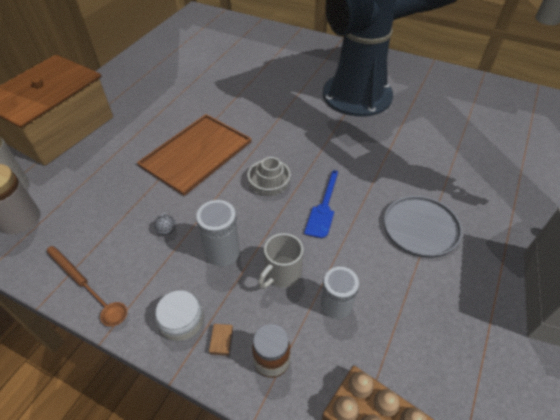

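The top view shows the short canister at (171,118), the mug at (236,140), the tall canister at (308,120), the infuser at (373,138), the round tray at (120,262), the spatula from (228,200) to (239,300), the stack at (307,250) and the rectangular tray at (414,258). Next I'll measure their positions.

```bash
cat > h.py <<'E'
import numpy as np,cv2
from scipy.spatial.transform import Rotation as R
def cloud(s):
    K=s["intrinsics"];d=s["depth"];v,u=np.mgrid[:d.shape[0],:d.shape[1]]
    p=np.stack([(u-K[0,2])/K[0,0]*d,(v-K[1,2])/K[1,1]*d,d],-1)
    return p@R.from_quat(s["attitude"]).as_matrix().T+s["eye"]
def pix(s,uv,z):
    K=s["intrinsics"];uv=np.atleast_2d(uv).astype(float)
    r=np.c_[(uv-K[[0,1],2])/K[0,0],np.ones(len(uv))]@R.from_quat(s["attitude"]).as_matrix().T
    return s["eye"]+r*((z-s["eye"][2])/r[:,2])[:,None]
def circ(p):
    A=np.c_[2*p[:,:2],np.ones(len(p))];b=(p[:,:2]**2).sum(1)
    x=np.linalg.lstsq(A,b,rcond=None)[0];return x[:2],np.sqrt(x[2]+x[:2]@x[:2])
E
python3 - <<'E'
from h import *
for n in ["top","scene"]:
    s=np.load(f"pics/{n}0.npz");P=cloud(s);
    print(n,"board z",np.median(P[...,2][(P[...,0]>.4)&(P[...,0]<.65)]))
    if n=="top": s0=s;P0=P
for nm,uv in dict(can=(171,118),mug=(236,126),tall=(308,122),inf=(373,138),tray=(120,262),spb=(228,215),sph=(236,275),stack=(307,250),rect=(414,258)).items():
    print(nm,P0[uv[1],uv[0]].round(4))
im=s0["img"][:,:,::-1]
def crop(n,u0,v0,w,h,k):
    cv2.imwrite(f"pics/{n}.png",cv2.resize(im[v0:v0+h,u0:u0+w],None,fx=k,fy=k,interpolation=cv2.INTER_CUBIC))
crop("c_back",145,90,250,80,3.2)
crop("c_stack",200,190,150,120,5)
E
```

```text
top board z 0.0009901837710413197
scene board z 0.0018773477672373584
can [0.6835 0.2    0.0918]
mug [0.686  0.0769 0.045 ]
tall [ 0.6669 -0.0631  0.1298]
inf [ 0.6659 -0.2034  0.0445]
tray [0.4098 0.3044 0.0044]
spb [0.508  0.0907 0.0078]
sph [0.3866 0.0709 0.0099]
stack [ 0.4381 -0.0709  0.0129]
rect [ 0.4254 -0.2896  0.0055]
```

```bash
python3 - <<'E'
from h import *
for n in ["top","scene"]:
    s=np.load(f"pics/{n}0.npz");P=cloud(s);im=s["img"].astype(float)
    print(n)
    def seg(c,r,z0,z1):
        m=(np.hypot(P[...,0]-c[0],P[...,1]-c[1])<r)&(P[...,2]>z0)&(P[...,2]<z1);return P[m],m
    def mc(p): return cv2.minEnclosingCircle(p[:,:2].astype(np.float32))
    for nm,c,r,z0,z1 in [("can",(.68,.2),.06,.085,.1),("tall",(.667,-.063),.06,.124,.14),("mug",(.66,.08),.07,.079,.095),("inf",(.666,-.203),.05,.0,.06),("small",(.438,-.07),.045,.058,.075),("mid",(.438,-.07),.045,.041,.052),("large",(.438,-.07),.07,.022,.033),("round",(.41,.304),.1,.0095,.02)]:
        p,m=seg(c,r,z0,z1)
        if nm=="inf": p=p[p[:,2]>.015]
        if len(p)<5: print(nm,len(p));continue
        (x,y),rr=mc(p); cc,r2=circ(p)
        print(nm,len(p),"enc",round(x,4),round(y,4),round(rr,4),"fit",cc.round(4),r2.round(4),"mean",p.mean(0).round(4))
    m=(im[...,2]>im[...,0]*1.8)&(im[...,2]>90)
    p=P[m];p=p[np.abs(p[:,0]-.45)<.2]
    rect=cv2.minAreaRect((p[:,:2]*1000).astype(np.float32));print("spat",rect,cv2.boxPoints(rect).round(1).tolist(),p[:,2].max())
    # rect tray rim
    m=(P[...,2]>.010)&(P[...,2]<.02)&(np.abs(P[...,1]+.29)<.12)&(np.abs(P[...,0]-.42)<.17)
    p=P[m];rect=cv2.minAreaRect((p[:,:2]*1000).astype(np.float32));print("rect",rect,cv2.boxPoints(rect).round(1).tolist(),len(p))
E
```

```text
top
can 841 enc 0.6726 0.2034 0.0329 fit [0.6717 0.2028] 0.0229 mean [0.6713 0.2027 0.0925]
tall 1242 enc 0.6661 -0.0622 0.0385 fit [ 0.6651 -0.0623] 0.027 mean [ 0.6647 -0.0622  0.1306]
mug 288 enc 0.6514 0.0768 0.0385 fit [0.6511 0.0763] 0.0357 mean [0.6518 0.0765 0.0843]
inf 418 enc 0.6684 -0.2091 0.0278 fit [ 0.6686 -0.2067] 0.0168 mean [ 0.6669 -0.2049  0.0339]
small 166 enc 0.4354 -0.0636 0.023 fit [ 0.435  -0.0637] 0.0207 mean [ 0.4352 -0.0644  0.0654]
mid 254 enc 0.4353 -0.0676 0.0329 fit [ 0.4348 -0.0675] 0.0293 mean [ 0.4358 -0.068   0.0466]
large 453 enc 0.4354 -0.0699 0.0517 fit [ 0.4346 -0.0693] 0.0461 mean [ 0.4377 -0.0724  0.0276]
round 683 enc 0.4083 0.3026 0.0853 fit [0.408  0.3016] 0.0806 mean [0.4076 0.3101 0.0135]
spat ((441.70050048828125, 72.32144165039062), (212.24801635742188, 61.40446472167969), 17.917625427246094) [[331.29998779296875, 68.9000015258789], [350.20001220703125, 10.5], [552.0999755859375, 75.80000305175781], [533.2000122070312, 134.1999969482422]] 1.00694232225977
rect ((430.1789245605469, -289.07525634765625), (171.15615844726562, 250.188430786
[... 749 characters left out ...]
-0.0686 0.0533 fit [ 0.4373 -0.0688] 0.0447 mean [ 0.45   -0.0632  0.0277]
round 548 enc 0.4104 0.304 0.0866 fit [0.4112 0.303 ] 0.0817 mean [0.4072 0.305  0.0134]
spat ((442.1098327636719, 81.70310974121094), (207.6787109375, 52.90278244018555), 9.344564437866211) [[335.3999938964844, 90.9000015258789], [343.8999938964844, 38.70000076293945], [548.9000244140625, 72.5], [540.2999877929688, 124.69999694824219]] 0.01662117425652665
rect ((431.1909484863281, -288.0531311035156), (173.9785919189453, 253.63827514648438), 78.20697784423828) [[289.29998779296875, -347.29998779296875], [537.5999755859375, -399.1000061035156], [573.0999755859375, -228.8000030517578], [324.79998779296875, -177.0]] 604
```

View pics/c_back.png

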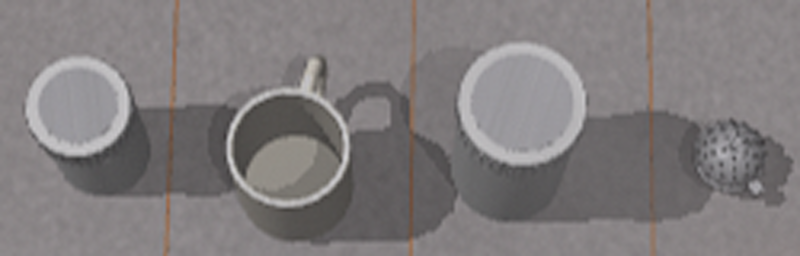

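View pics/c_stack.png

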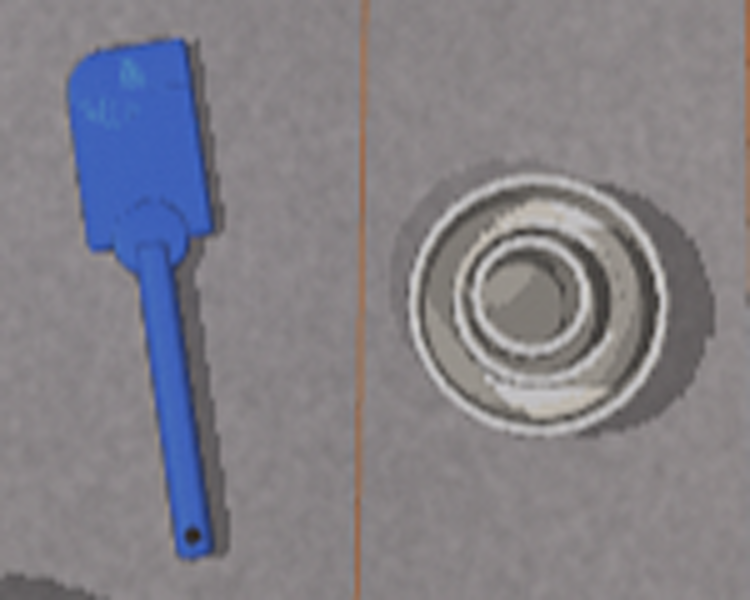

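>>> jog_arm:
  motion:
    - [1.9, -3.5, 0, 6.5, 60]
    - [1.9, -3.5, 0, 6.5, 60]
    - [1.9, -3.5, 0, 6.5, 60]
    - [1.9, -3.5, 0, 6.5, 60]
    - [1.9, -3.5, 0, 6.5, 60]
    - [1.9, -3.5, 0, 6.5, 60]
    - [1.9, -3.5, 0, 6.5, 60]
    - [1.9, -3.5, 0, 6.5, 60]
    - [1.9, -3.5, 0, 6.5, 60]
    - [1.9, -3.5, 0, 0, 60]
  squeeze: 40

```text
t: 0.98
tcp_pos: [0.4197, 0.2389, 0.2282]
tool_rot: [-0.308, 0.952, 0.001, -0.002]
force: [0.6, 0.3, -0.5]
finger_gap: 0.763
```

>>> jog_arm:
  motion:
    - [2.0, -3.5, 0, 3, 60]
    - [2.0, -3.5, 0, 0, 60]
    - [2.0, -3.5, 0, 0, 60]
    - [2.0, -3.5, 0, 0, 60]
    - [2.0, -3.5, 0, 0, 60]
    - [2.0, -3.5, 0, 0, 60]
    - [2.0, -3.5, 0, 0, 60]
    - [2.0, -3.5, -1, 0, 60]
    - [2.0, -3.5, -2, 0, 50]
    - [2.0, -3.5, -2, 0, 50]

```text
t: 1.82
tcp_pos: [0.6197, -0.1188, 0.1851]
tool_rot: [-0.333, 0.943, -0.002, 0.001]
force: [0.5, 0.6, 0.1]
finger_gap: 0.802
```

>>> jog_arm:
  motion:
    - [2.0, -3.3, -2, 0, 45]
    - [2.0, -3.3, -2, 0, 45]
    - [0.8, -1.5, -2, 0, 45]
    - [0, 0, 0, 0, 45]

```text
t: 2.15
tcp_pos: [0.6668, -0.2056, 0.1212]
tool_rot: [-0.329, 0.944, -0.002, 0.0]
force: [-1.5, -0.3, -0.9]
finger_gap: 0.821
```

```bash
python3 - <<'E'
from station import *
from h import *
print(sense()["tcp_pos"])
for n in ["top","wrist"]:
    s=snapshot(n); np.savez(f"pics/{n}1.npz",**s)
    im=s["img"][:,:,::-1]
    cv2.imwrite(f"pics/{n}1.png",im)
E
```

```text
[ 0.6668187  -0.20556952  0.12117628]
```

View pics/wrist1.png

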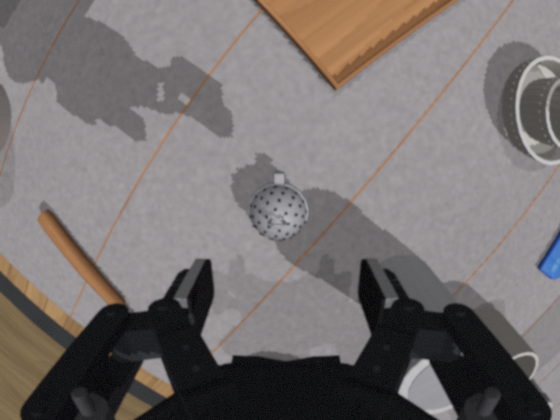

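```bash
cat >> h.py <<'E'
def fcloud(s):
    K=s["intrinsics"];d=s["depth"];v,u=np.mgrid[:d.shape[0],:d.shape[1]]
    x=(u-K[0,2]);y=(v-K[1,2]);r=np.hypot(x,y)+1e-9;th=r/K[0,0];t=np.tan(np.clip(th,0,1.5))
    p=np.stack([x/r*t*d,y/r*t*d,d],-1)
    return p@R.from_quat(s["attitude"]).as_matrix().T+s["eye"]
E
python3 - <<'E'
from h import *
s=np.load("pics/wrist1.npz");P=fcloud(s);print(s["eye"])
for z0 in (.012,.025,.035):
    m=(np.hypot(P[...,0]-.67,P[...,1]+.207)<.05)&(P[...,2]>z0)&(P[...,2]<.06)
    p=P[m];print(z0,len(p),cv2.minEnclosingCircle(p[:,:2].astype(np.float32)),p.mean(0),p.max(0))
q=P[...,2][(np.abs(P[...,0]-.6)<.03)&(np.abs(P[...,1]+.2)<.03)];print("board",np.median(q))
E
```

```text
[ 0.60619582 -0.25312732  0.26485098]
0.012 2806 ((0.6708955764770508, -0.2117806077003479), 0.027234584093093872) [ 0.66924965 -0.21248147  0.03380964] [ 0.69696821 -0.18583345  0.05449151]
0.025 2380 ((0.6712994575500488, -0.21166110038757324), 0.02595759741961956) [ 0.67072789 -0.21145854  0.03583797] [ 0.69602477 -0.18706252  0.05449151]
0.035 1383 ((0.673919141292572, -0.2097824215888977), 0.01715552620589733) [ 0.67260474 -0.21023611  0.03949741] [ 0.69032932 -0.19272982  0.05449151]
board -0.000610580282382589
```

The wrist view shows the infuser ball at (278,212) with its clasp at (279,178), square to the jaw axis (fingers at (195,285) and (378,285)). I'm going down onto it.

>>> jog_arm:
  motion:
    - [0.6, -0.3, -3, 0, 45]
    - [0, 0, -3, 0, 45]
    - [0, 0, -3, 0, 45]
    - [0, 0, -1.5, 0, 45]
    - [0, 0, 0, 0, 45]

```text
t: 2.67
tcp_pos: [0.6759, -0.1993, 0.0278]
tool_rot: [-0.333, 0.943, -0.006, 0.007]
force: [-1.0, -0.2, 0.0]
finger_gap: 0.824
```

>>> jog_arm:
  motion:
    - [-0.3, -0.9, 0, 0, 45]
    - [0, 0, 0, 0, 45]

```text
t: 2.83
tcp_pos: [0.6729, -0.2057, 0.0304]
tool_rot: [-0.335, 0.942, -0.006, 0.007]
force: [-0.1, -0.0, 0.9]
finger_gap: 0.823
```

>>> jog_arm:
  motion:
    - [0, -0.2, -1.0, 0, 45]
    - [0, -0.1, -1.0, 0, 45]
    - [0, 0, -0.5, 0, 45]
    - [0, 0, 0, 0, 45]

```text
t: 3.17
tcp_pos: [0.6763, -0.2099, 0.0106]
tool_rot: [-0.335, 0.942, -0.01, 0.011]
force: [0.8, 0.1, -0.4]
finger_gap: 0.819
```

>>> jog_arm:
  motion:
    - [-0.3, 0.1, -0.5, 0, 45]
    - [0, 0, 0, 0, 120]
    - [0, 0, 0, 0, 120]
    - [0, 0, 0, 0, 120]
    - [0, 0, 0, 0, 120]
    - [0, 0, 0, 0, 120]
  squeeze: 30

```text
t: 3.67
tcp_pos: [0.6733, -0.2092, 0.0055]
tool_rot: [-0.335, 0.942, -0.01, 0.011]
force: [0.2, -0.6, -0.7]
finger_gap: 0.541
```

>>> jog_arm:
  motion:
    - [0, 0, 0, 0, 160]
    - [0, 0, 0, 0, 160]
    - [0, 0, 0, 0, 160]
    - [0, 0, 1.0, 0, 160]
    - [0, 0, 2, 0, 160]
    - [0, 0, 3, 0, 160]
    - [0, 0, 3, 0, 160]
    - [0, 0, 2, 0, 160]
    - [0, 0, 0, 0, 160]

```text
t: 4.42
tcp_pos: [0.6703, -0.2077, 0.1188]
tool_rot: [-0.335, 0.942, -0.007, 0.008]
force: [1.3, -0.1, -0.3]
finger_gap: 0.546
```

```bash
cat > v.py <<'E'
import sys
from station import *
from h import *
print({k:np.round(v,4) for k,v in sense().items() if k in("t","tcp_pos","q","tool_rot","finger_gap")})
k=sys.argv[1]
for n in sys.argv[2:]:
    s=snapshot(n); np.savez(f"pics/{n}{k}.npz",**s)
    cv2.imwrite(f"pics/{n}{k}.png",s["img"][:,:,::-1])
E
python3 v.py 2 wrist
```

```text
{'t': np.float64(4.4167), 'q': array([-4.6010e-01,  7.4680e-01,  1.3320e+00,  2.2000e-03,  1.0403e+00,
       -2.7147e+00]), 'tcp_pos': array([ 0.6703, -0.2077,  0.1188]), 'tool_rot': array([-0.3347,  0.9423, -0.0074,  0.0085]), 'finger_gap': np.float64(0.5461)}
```

View pics/wrist2.png

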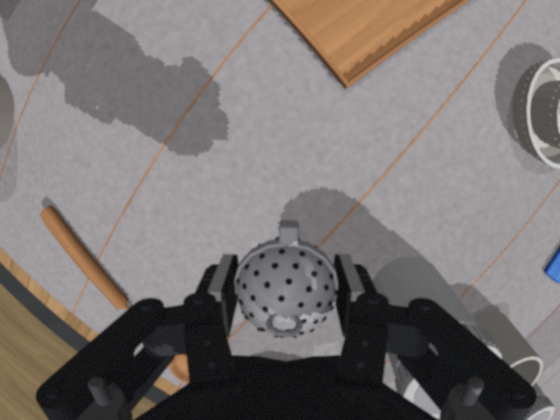

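Infuser held level: ball at (288,285) between the pads, clasp at (289,235) clear of them. I'm carrying it to the round tray.

>>> jog_arm:
  motion:
    - [0, 0, 4, 0, 160]
    - [0, 0, 4, 0, 160]
    - [-1.5, 2.5, 2, 0, 160]
    - [-2, 3.5, 0, 0, 160]
    - [-2, 3.5, 0, 0, 160]
    - [-2, 3.5, 0, 0, 160]
    - [-2, 3.5, 0, 0, 160]
    - [-2, 3.5, 0, 0, 160]
    - [-2, 3.5, 0, 0, 160]
    - [-2, 3.5, 0, 0, 160]

```text
t: 5.3
tcp_pos: [0.5048, 0.0623, 0.2021]
tool_rot: [-0.328, 0.945, -0.002, 0.001]
force: [0.6, 0.9, -0.6]
finger_gap: 0.544
```

>>> jog_arm:
  motion:
    - [-2, 3.5, 0, 0, 160]
    - [-2, 3.5, 0, 0, 160]
    - [-2, 3.5, 0, 0, 160]
    - [-2, 3.5, -1, 0, 160]
    - [-2, 3.5, -2, 0, 160]
    - [-1.5, 2, -2, 0, 160]
    - [0, 0, -2, 0, 160]
    - [0, 0, -1, 0, 160]
    - [0, 0, 0, 0, 160]

```text
t: 6.05
tcp_pos: [0.3734, 0.2612, 0.1136]
tool_rot: [-0.332, 0.943, 0.0, -0.009]
force: [0.3, -1.2, -1.3]
finger_gap: 0.538
```

>>> jog_arm:
  motion:
    - [0.6, 1.6, -1.5, 0, 160]
    - [0, 0, -2, 0, 160]
    - [0, 0, -2, 0, 160]
    - [0, 0, -1.5, 0, 160]
    - [0, 0, -1, 0, 160]
    - [0, 0, 0, 0, 160]

```text
t: 6.55
tcp_pos: [0.3791, 0.2767, 0.0285]
tool_rot: [-0.331, 0.943, 0.0, -0.011]
force: [-0.1, -0.1, 0.5]
finger_gap: 0.541
```

```bash
python3 v.py 3 wrist top
```

```text
{'t': np.float64(6.55), 'q': array([ 0.3909,  0.6989,  1.9515,  0.0026,  0.5129, -1.858 ]), 'tcp_pos': array([0.3791, 0.2767, 0.0285]), 'tool_rot': array([-3.315e-01,  9.434e-01,  1.000e-04, -1.090e-02]), 'finger_gap': np.float64(0.5413)}
```

View pics/wrist3.png

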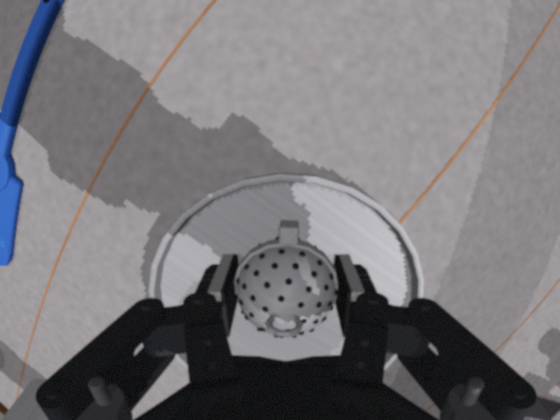

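Clear of the rim all round: ball at (288,285), tray rim from (150,290) to (422,290). Lowering it.

>>> jog_arm:
  motion:
    - [0, 0.1, -0.8, 0, 160]
    - [0, 0, -0.5, 0, 160]
    - [0, 0, -0.2, 0, 160]
    - [0, 0, 0, 0, 160]

```text
t: 6.98
tcp_pos: [0.382, 0.2785, 0.016]
tool_rot: [-0.331, 0.944, 0.0, -0.007]
force: [0.1, 0.1, -0.6]
finger_gap: 0.538
```

>>> jog_arm:
  motion:
    - [0, 0, -0.3, 0, 160]
    - [0, 0, -0.2, 0, 160]
    - [0, 0, 0, 0, 160]

```text
t: 7.23
tcp_pos: [0.3825, 0.2787, 0.0112]
tool_rot: [-0.331, 0.944, 0.0, -0.006]
force: [0.4, 0.0, -0.7]
finger_gap: 0.544
```

>>> jog_arm:
  motion:
    - [0, 0, -0.1, 0, 160]
    - [0, 0, 0, 0, 160]
    - [0, 0, 0, 0, 110]
    - [0, 0, 0, 0, 100]
    - [0, 0, 0, 0, 80]
    - [0, 0, 0, 0, 70]
    - [0, 0, 0, 0, 70]

```text
t: 7.82
tcp_pos: [0.3828, 0.279, 0.0111]
tool_rot: [-0.331, 0.944, 0.0, -0.005]
force: [0.0, 1.3, 0.1]
finger_gap: 0.726
```

>>> jog_arm:
  motion:
    - [0, 0, 1.5, 0, 50]
    - [0, 0, 3, 0, 20]
    - [0, 0, 4, 0, 20]
    - [0, 0, 4, 0, 20]
    - [2, -0.6, 3, 0, 20]
    - [4, -1.0, 0, 0, 20]
    - [4, -1.0, 0, 0, 20]
    - [4, -1.0, 0, 0, 20]
    - [4, -1.0, 0, 0, 20]
    - [4, -1.0, 0, 0, 20]

```text
t: 8.65
tcp_pos: [0.5943, 0.2208, 0.175]
tool_rot: [-0.336, 0.942, 0.0, -0.013]
force: [0.6, 0.1, -0.1]
finger_gap: 0.924
```

```bash
python3 v.py 4 top scene
```

```text
{'t': np.float64(8.65), 'q': array([ 0.1814,  0.6132,  1.4424, -0.0037,  1.1111, -2.0722]), 'tcp_pos': array([0.5943, 0.2208, 0.175 ]), 'tool_rot': array([-3.356e-01,  9.419e-01,  4.000e-04, -1.260e-02]), 'finger_gap': np.float64(0.9244)}
```

View pics/scene4.png

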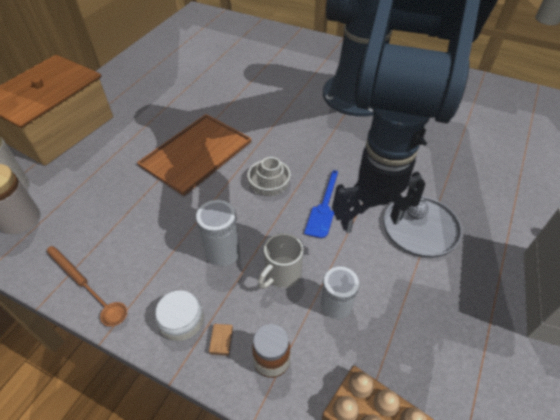

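The infuser stands on the round tray at (420,210), partly hidden behind the gripper. Next is the short canister at (340,295).

>>> jog_arm:
  motion:
    - [4, -0.8, 0, 0, 0]
    - [3, -0.7, -0.5, 0, 0]
    - [0.7, 0, -1, 0, 0]
    - [0, 0, -1, 0, 0]
    - [0, 0, 0, 0, 0]
    - [0, 0, 0, 0, 0]

```text
t: 9.25
tcp_pos: [0.6622, 0.204, 0.1421]
tool_rot: [-0.333, 0.943, 0.002, -0.019]
force: [1.0, 0.2, -0.7]
finger_gap: 1.002
```

```bash
python3 v.py 5 wrist; python3 - <<'E'
from h import *
s=np.load("pics/wrist5.npz");P=fcloud(s)
m=(np.hypot(P[...,0]-.674,P[...,1]-.204)<.05)&(P[...,2]>.084)&(P[...,2]<.1)
p=P[m];print(len(p),cv2.minEnclosingCircle(p[:,:2].astype(np.float32)),p.mean(0))
E
```

```text
{'t': np.float64(9.25), 'q': array([ 0.1397,  0.7309,  1.2911, -0.0044,  1.1572, -2.108 ]), 'tcp_pos': array([0.6622, 0.204 , 0.1421]), 'tool_rot': array([-0.3329,  0.9428,  0.0018, -0.0188]), 'finger_gap': np.float64(1.0025)}
6953 ((0.6751229166984558, 0.20178434252738953), 0.032815009355545044) [0.67304329 0.20037707 0.0915611 ]
```

View pics/wrist5.png

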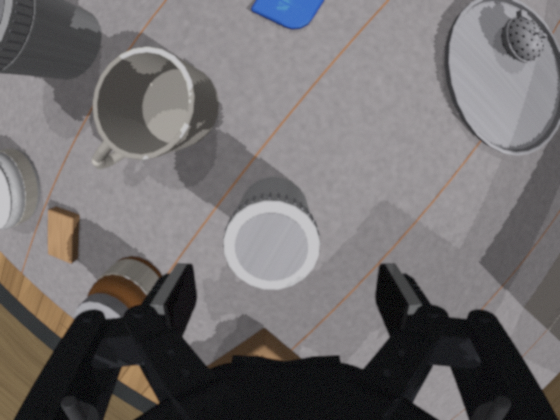

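>>> jog_arm:
  motion:
    - [1.2, -0.1, -0.5, 0, 0]
    - [0, 0, -2, 0, 0]
    - [0, 0, -2, 0, 0]
    - [0, 0, -2, 0, 0]
    - [0, 0, -1, 0, 0]
    - [0, 0, 0, 0, 0]

```text
t: 9.8
tcp_pos: [0.6674, 0.2079, 0.0696]
tool_rot: [-0.336, 0.942, 0.002, -0.019]
force: [-0.7, 0.4, -0.7]
finger_gap: 0.999
```

>>> jog_arm:
  motion:
    - [0.7, -0.5, -0.6, 0, 0]
    - [0, 0, -0.5, 0, 0]
    - [0, 0, 0, 0, 0]

```text
t: 10.05
tcp_pos: [0.6745, 0.2038, 0.0601]
tool_rot: [-0.337, 0.941, 0.002, -0.018]
force: [0.0, -0.1, 0.9]
finger_gap: 1.003
```

>>> jog_arm:
  motion:
    - [0, 0, -0.6, 0, 0]
    - [0, 0, 0, 0, 80]
    - [0, 0, 0, 0, 100]
    - [0, 0, 0, 0, 110]
    - [0, 0, 0, 0, 110]
    - [0, 0, 0, 0, 110]
    - [0, 0, 0, 0, 110]
    - [0, 0, 0.5, 0, 110]
    - [0, 0, 0.8, 0, 110]
  squeeze: 50

```text
t: 10.8
tcp_pos: [0.6744, 0.2034, 0.0673]
tool_rot: [-0.337, 0.941, 0.002, -0.019]
force: [-0.5, -0.2, -2.6]
finger_gap: 0.736
```

>>> jog_arm:
  motion:
    - [0, 0, 2, 0, 110]
    - [0, 0, 2.5, 0, 110]
    - [-1.5, 0.8, 2, 0, 110]
    - [-3, 1.6, 0, 0, 110]
    - [-3, 1.6, 0, 0, 110]
    - [-3, 1.6, 0, 0, 110]
    - [-3, 1.6, 0, 0, 110]
    - [-3, 1.6, 0, 0, 110]
    - [-3, 1.6, 0, 0, 110]
    - [-2.5, 1.2, 0, 0, 110]

```text
t: 11.63
tcp_pos: [0.4564, 0.3187, 0.1446]
tool_rot: [-0.331, 0.943, 0.001, -0.008]
force: [-0.5, 0.1, -1.6]
finger_gap: 0.736
```

>>> jog_arm:
  motion:
    - [-1.4, 0.6, -1, 0, 110]
    - [0, 0, -2, 0, 110]
    - [0, 0, -2, 0, 110]
    - [0, 0, -1, 0, 110]
    - [0, 0, 0, 0, 110]

```text
t: 12.05
tcp_pos: [0.4344, 0.3293, 0.089]
tool_rot: [-0.336, 0.942, 0.002, -0.006]
force: [0.3, -0.8, -2.4]
finger_gap: 0.737
```

```bash
python3 v.py 6 wrist scene
```

```text
{'t': np.float64(12.05), 'q': array([ 0.4411,  0.635 ,  1.7434,  0.0063,  0.7756, -1.8191]), 'tcp_pos': array([0.4344, 0.3293, 0.089 ]), 'tool_rot': array([-0.3358,  0.9419,  0.0016, -0.0064]), 'finger_gap': np.float64(0.7369)}
```

View pics/wrist6.png

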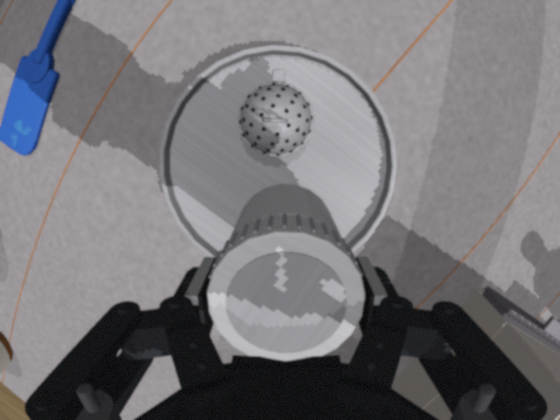

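View pics/scene6.png

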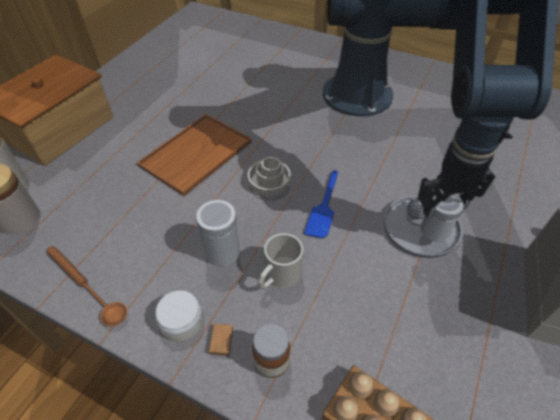

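>>> jog_arm:
  motion:
    - [0.3, -0.1, -1, 0, 110]
    - [0, 0, -0.8, 0, 110]
    - [0, 0, -0.4, 0, 110]
    - [0, 0, 0, 0, 110]

```text
t: 12.48
tcp_pos: [0.4432, 0.329, 0.0693]
tool_rot: [-0.335, 0.942, 0.002, -0.001]
force: [-1.3, 0.4, -1.3]
finger_gap: 0.735
```

>>> jog_arm:
  motion:
    - [-0.5, -0.2, -0.4, 0, 110]
    - [0, 0, -0.3, 0, 110]
    - [0, 0, 0, 0, 110]

```text
t: 12.73
tcp_pos: [0.4387, 0.3267, 0.0618]
tool_rot: [-0.334, 0.943, 0.002, -0.001]
force: [0.6, 0.1, -1.1]
finger_gap: 0.73
```

>>> jog_arm:
  motion:
    - [0, 0, -0.15, 0, 110]
    - [0, 0, 0, 0, 110]

```text
t: 12.9
tcp_pos: [0.4394, 0.3274, 0.0616]
tool_rot: [-0.334, 0.943, 0.002, 0.001]
force: [-0.4, -0.1, -0.8]
finger_gap: 0.734
```

>>> jog_arm:
  motion:
    - [0, 0, -0.2, 0, 110]
    - [0, 0, 0, 0, 110]

```text
t: 13.07
tcp_pos: [0.4404, 0.3283, 0.0617]
tool_rot: [-0.334, 0.943, 0.003, 0.002]
force: [-0.9, -0.9, -0.6]
finger_gap: 0.737
```

>>> jog_arm:
  motion:
    - [0, 0, 0, 0, 60]
    - [0, 0, 0, 0, 40]
    - [0, 0, 0, 0, 10]
    - [0, 0, 0, 0, 0]
    - [0, 0, 0, 0, 0]
    - [0, 0, 1.5, 0, 0]
    - [0, 0, 3, 0, 0]
    - [0, 0, 4, 0, 0]
    - [0, 0, 4, 0, 0]

```text
t: 13.82
tcp_pos: [0.4346, 0.3251, 0.1813]
tool_rot: [-0.334, 0.943, 0.002, -0.008]
force: [0.9, 0.5, -1.0]
finger_gap: 0.999
```

```bash
python3 v.py 7 wrist top; python3 - <<'E'
from h import *
s=np.load("pics/wrist7.npz");P=fcloud(s)
m=(np.hypot(P[...,0]-.439,P[...,1]-.327)<.06)&(P[...,2]>.085)&(P[...,2]<.11)
p=P[m];print(len(p),cv2.minEnclosingCircle(p[:,:2].astype(np.float32)),p.mean(0),np.linalg.lstsq(np.c_[p[:,:2]-p[:,:2].mean(0),np.ones(len(p))],p[:,2],rcond=None)[0])
s=np.load("pics/top7.npz");P=cloud(s)
m=(P[...,2]>.0095)&(P[...,2]<.02)&(np.hypot(P[...,0]-.41,P[...,1]-.303)<.1)
print(cv2.minEnclosingCircle(P[m][:,:2].astype(np.float32)))
E
```

```text
{'t': np.float64(13.8167), 'q': array([ 0.4336,  0.4895,  1.6807,  0.0061,  0.9868, -1.821 ]), 'tcp_pos': array([0.4346, 0.3251, 0.1813]), 'tool_rot': array([-0.3336,  0.9427,  0.0018, -0.0079]), 'finger_gap': np.float64(0.9992)}
5454 ((0.4415268003940582, 0.3272838592529297), 0.03284561634063721) [0.43969412 0.32584158 0.09643792] [0.01944071 0.01414693 0.09643792]
((0.40776145458221436, 0.3024275600910187), 0.08501408994197845)
```

View pics/wrist7.png

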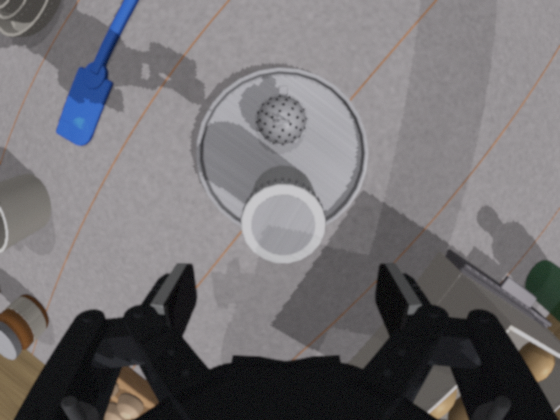

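The canister stands on the tray: lid at (283,225), infuser at (281,118), with a gap between them. Now I'll measure the spatula again.

```bash
python3 - <<'E'
from h import *
for f,c in [("top0",cloud),("top7",cloud),("scene0",cloud),("wrist7",fcloud)]:
    s=np.load(f"pics/{f}.npz");P=c(s);im=s["img"].astype(float)
    m=(im[...,2]>im[...,0]*1.8)&(im[...,2]>90)&(np.hypot(P[...,0]-.44,P[...,1]-.08)<.15)&(P[...,2]<.03)
    p=P[m]; 
    if len(p)<50: print(f,len(p));continue
    r=cv2.minAreaRect((p[:,:2]*1000).astype(np.float32))
    h=p[p[:,0]<.43]  # handle
    vx=cv2.fitLine(h[:,:2].astype(np.float32),cv2.DIST_L2,0,.01,.01).ravel()
    print(f,len(p),r,"handle",vx, "ang",np.degrees(np.arctan(vx[1]/vx[0])),"x",p[:,0].min(),p[:,0].max())
E
```

```text
top0 1438 ((439.45330810546875, 81.479736328125), (209.74838256835938, 50.82449722290039), 10.088567733764648) handle [0.9846634  0.17446473 0.3832567  0.07208293] ang 10.04751 x 0.3357533387949135 0.5447264326681803
top7 1438 ((439.39031982421875, 81.77679443359375), (209.7696533203125, 50.922664642333984), 9.801556587219238) handle [0.9845109  0.17532331 0.38339096 0.07207974] ang 10.097473 x 0.3357213552889921 0.5447714855342737
scene0 925 ((442.1098327636719, 81.70310974121094), (207.6787109375, 52.90278244018555), 9.344564437866211) handle [0.98578805 0.16799383 0.3865012  0.07252298] ang 9.671196 x 0.33875308808157334 0.5471400391196939
wrist7 3560 ((457.3094787597656, 84.15151977539062), (171.139404296875, 50.94536590576172), 9.936620712280273) handle [0.9905425  0.13720664 0.4011215  0.07608728] ang 7.8862376 x 0.37182186311864396 0.5449819217669615
```

>>> jog_arm:
  motion:
    - [0, -3, 0, -6, 120]
    - [0, -4, 0, -6, 120]
    - [0, -4, 0, -6, 120]
    - [0, -4, 0, -6, 120]
    - [0, -4, -1, -6, 120]
    - [0, -4, -2, 0, 120]
    - [0, -2.0, -2, 0, 120]
    - [0, 0, -2, 0, 120]
    - [0, 0, 0, 0, 120]

```text
t: 14.67
tcp_pos: [0.4422, 0.0743, 0.1193]
tool_rot: [-0.068, 0.998, 0.002, 0.012]
force: [-0.4, 0.7, -0.8]
finger_gap: 0.531
```

>>> jog_arm:
  motion:
    - [-0.5, 0.6, -1, 2, 120]
    - [0, 0, -2, 0, 120]
    - [0, 0, -2, 0, 120]
    - [0, 0, -2, 0, 120]
    - [0, 0, -1.5, 0, 120]
    - [0, 0, 0, 0, 120]

```text
t: 15.17
tcp_pos: [0.4397, 0.0816, 0.0329]
tool_rot: [-0.087, 0.996, 0.002, 0.014]
force: [-0.2, 1.5, 0.3]
finger_gap: 0.528
```

```bash
python3 v.py 8 wrist
```

```text
{'t': np.float64(15.1667), 'q': array([-0.0726,  0.6745,  2.0427,  0.02  ,  0.3974, -1.835 ]), 'tcp_pos': array([0.4397, 0.0816, 0.0329]), 'tool_rot': array([-0.0865,  0.9961,  0.0017,  0.014 ]), 'finger_gap': np.float64(0.5279)}
```

View pics/wrist8.png

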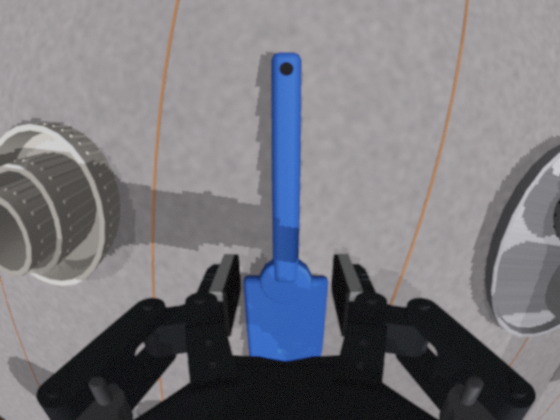

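```bash
python3 - <<'E'
from h import *
s=np.load("pics/wrist8.npz");P=fcloud(s)
a=np.radians(9.9);c=np.array([.4405,.0817])
for uv in [(246,280),(326,280),(286,54),(286,262),(285,240)]:
    p=P[uv[1],uv[0]];d=p[:2]-c
    print(uv,p.round(4),"spat x,y mm",(1000*(d@[np.cos(a),np.sin(a)])).round(1),(1000*(d@[-np.sin(a),np.cos(a)])).round(1))
E
```

```text
(246, 280) [0.4668 0.0608 0.0061] spat x,y mm 22.3 -25.1
(326, 280) [0.4582 0.1081 0.0066] spat x,y mm 22.0 23.0
(286, 54) [0.3378 0.0627 0.0094] spat x,y mm -104.4 -1.1
(286, 262) [0.4471 0.0818 0.0119] spat x,y mm 6.5 -1.0
(285, 240) [0.434  0.0789 0.0112] spat x,y mm -6.9 -1.6
```

>>> jog_arm:
  motion:
    - [-0.4, -0.1, -1, 0, 120]
    - [-0.1, 0, -0.8, 0, 120]
    - [-0.1, 0, -0.5, 0, 120]
    - [0, 0, 0, 0, 120]

```text
t: 15.55
tcp_pos: [0.4369, 0.0819, 0.0132]
tool_rot: [-0.088, 0.996, 0.001, 0.018]
force: [0.4, -0.9, -0.6]
finger_gap: 0.526
```

>>> jog_arm:
  motion:
    - [-0.1, -0.1, -0.6, 0, 120]
    - [0, 0, -0.4, 0, 120]
    - [0, 0, 0, 0, 120]

```text
t: 15.8
tcp_pos: [0.4374, 0.0811, 0.0038]
tool_rot: [-0.088, 0.996, 0.001, 0.02]
force: [-0.3, -0.1, -0.6]
finger_gap: 0.527
```

>>> jog_arm:
  motion:
    - [0, 0, 0, 0, 200]
    - [0, 0, 0, 0, 230]
    - [0, 0, 0, 0, 230]
    - [0, 0, 0, 0, 230]
    - [0, 0, 0, 0, 230]
    - [0, 0, 0, 0, 230]
    - [0, 0, 0, 0, 230]
  squeeze: 50

```text
t: 16.38
tcp_pos: [0.4379, 0.0809, 0.0044]
tool_rot: [-0.088, 0.996, 0.001, 0.02]
force: [0.3, 0.4, -1.0]
finger_gap: 0.155
```

>>> jog_arm:
  motion:
    - [0, 0, 1, 0, 230]
    - [0, 0, 3, 0, 230]
    - [0, 0, 4, 0, 230]
    - [0, 0, 4, 0, 230]
    - [0, -2, 1, 0, 230]
    - [0, -3, 0, 0, 230]
    - [0, -3.8, 0, -5.5, 230]
    - [0, -3.8, 0, -5.5, 230]
    - [0, -3.8, 0, -5.5, 230]
    - [0, -3.8, 0, -5.5, 230]

```text
t: 17.22
tcp_pos: [0.434, -0.1219, 0.1406]
tool_rot: [0.104, 0.994, -0.003, 0.019]
force: [1.1, -0.1, -0.3]
finger_gap: 0.153
```

```bash
python3 v.py 9 wrist scene
```

```text
{'t': np.float64(17.2167), 'q': array([-0.53  ,  0.4407,  1.9764,  0.0169,  0.6871, -1.9052]), 'tcp_pos': array([ 0.434 , -0.1219,  0.1406]), 'tool_rot': array([ 0.104 ,  0.9944, -0.0029,  0.0193]), 'finger_gap': np.float64(0.1526)}
```

View pics/wrist9.png

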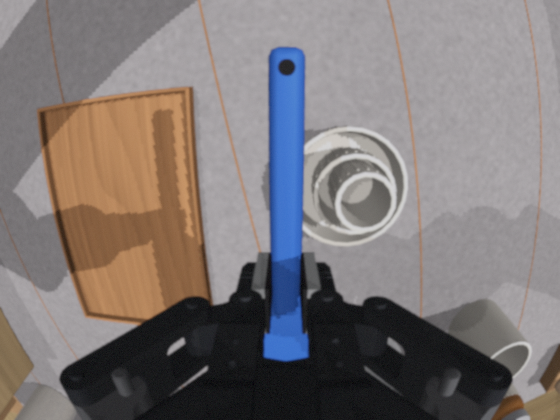

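The spatula is held along its handle, from (286,60) at the far end to the jaws at (286,270). The tray is to the left at (130,210).

>>> jog_arm:
  motion:
    - [-0.2, -3.8, 0, 0, 230]
    - [-0.3, -3.8, 0, 0, 230]
    - [-0.3, -3.8, 0, 0, 230]
    - [-0.3, -3.8, 0, 0, 230]
    - [-0.2, -3.4, -1, 0, 230]
    - [0, -1.5, -2, 0, 230]
    - [0, 0, -2, 0, 230]
    - [0, 0, -1, 0, 230]
    - [0, 0, 0, 0, 230]

```text
t: 18.07
tcp_pos: [0.4199, -0.3328, 0.0781]
tool_rot: [0.104, 0.994, -0.005, 0.021]
force: [-0.2, -0.1, -1.7]
finger_gap: 0.158
```

```bash
python3 v.py 10 wrist top
```

```text
{'t': np.float64(18.0667), 'q': array([-0.892 ,  0.6335,  1.8113,  0.038 ,  0.6609, -2.2846]), 'tcp_pos': array([ 0.4199, -0.3328,  0.0781]), 'tool_rot': array([ 0.1037,  0.9944, -0.0046,  0.021 ]), 'finger_gap': np.float64(0.1577)}
```

View pics/wrist10.png

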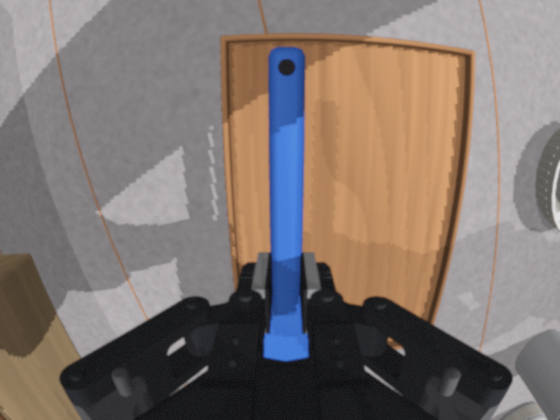

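View pics/top10.png

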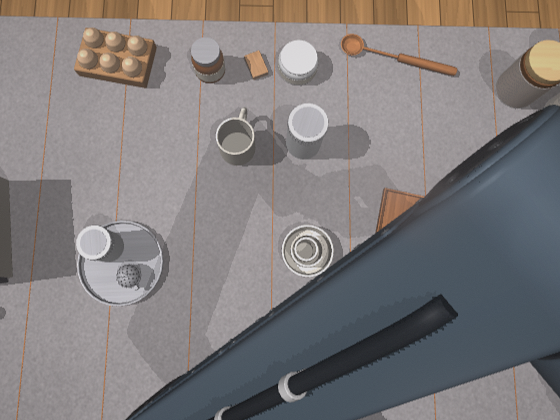

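>>> jog_arm:
  motion:
    - [-0.1, 0.4, -1, 0, 230]
    - [-0.1, 0, -1.5, 0, 230]
    - [-0.1, 0, -1.5, 0, 230]
    - [0, 0, -1, 0, 230]
    - [0, 0, -0.5, 0, 230]
    - [0, 0, 0, 0, 230]

```text
t: 18.67
tcp_pos: [0.4211, -0.3266, 0.0284]
tool_rot: [0.1, 0.995, -0.008, 0.025]
force: [-0.4, 0.3, -0.1]
finger_gap: 0.155
```

>>> jog_arm:
  motion:
    - [-0.2, 0, -0.8, 0, 230]
    - [-0.1, 0, -0.6, 0, 230]
    - [0, 0, -0.2, 0, 230]
    - [0, 0, 0, 0, 230]

```text
t: 19.0
tcp_pos: [0.4191, -0.327, 0.0129]
tool_rot: [0.099, 0.995, -0.009, 0.026]
force: [-0.3, 0.0, -0.1]
finger_gap: 0.153
```

>>> jog_arm:
  motion:
    - [0, 0, -0.3, 0, 230]
    - [0, 0, 0, 0, 230]
    - [0, 0, 0, 0, 210]
    - [0, 0, 0, 0, 190]
    - [0, 0, 0, 0, 175]
    - [0, 0, 0, 0, 175]
    - [0, 0, 0, 0, 175]

```text
t: 19.58
tcp_pos: [0.4199, -0.3283, 0.0108]
tool_rot: [0.099, 0.995, -0.01, 0.027]
force: [-0.2, 0.0, 0.2]
finger_gap: 0.313
```

>>> jog_arm:
  motion:
    - [0, 0, 1, 0, 175]
    - [0, 0, 2, 0, 130]
    - [0, 0, 4, 0, 60]
    - [0, 0, 4, 0, 60]
    - [0, 0, 4, 0, 60]
    - [0, 3, 2, 0, 60]
    - [0, 4, 0, 0, 60]
    - [0, 4, 0, 0, 60]
    - [0, 4, 0, 0, 60]
    - [0, 0, 0, 0, 60]

```text
t: 20.42
tcp_pos: [0.4191, -0.1764, 0.1961]
tool_rot: [0.103, 0.994, -0.014, 0.033]
force: [-1.4, 0.8, -0.0]
finger_gap: 0.762
```

```bash
python3 v.py 11 wrist scene
```

```text
{'t': np.float64(20.4167), 'q': array([-0.6518,  0.3311,  1.9335,  0.0142,  0.8066, -2.0254]), 'tcp_pos': array([ 0.4191, -0.1764,  0.1961]), 'tool_rot': array([ 0.1031,  0.994 , -0.014 ,  0.0327]), 'finger_gap': np.float64(0.7619)}
```

View pics/wrist11.png

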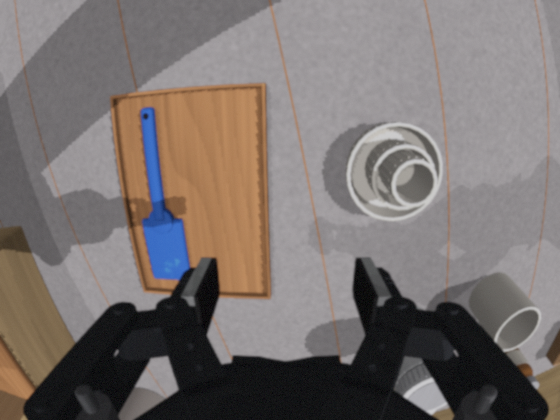

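The spatula lies flat inside the tray, from (148,112) to (170,275). The tool has picked up about 4° of tilt, so I'll see which motion takes it out before handling the ramekins.

>>> jog_arm:
  motion:
    - [3, 0, 0, 0, 60]
    - [4, 0, 0, 0, 60]
    - [4, 0, 0, 0, 60]
    - [4, 0, 0, 0, 60]
    - [0, 0, 0, 0, 60]
    - [0, 0, 0, 0, 60]

```text
t: 21.02
tcp_pos: [0.5793, -0.1898, 0.1984]
tool_rot: [0.108, 0.993, -0.019, 0.038]
force: [-0.2, -0.4, 0.5]
finger_gap: 0.766
```

```bash
cat > p.py <<'E'
from station import *
from h import *
s=sense();q=s["q"];z=R.from_quat(s["tool_rot"]).as_matrix()
print(round(s["t"],2),s["tcp_pos"].round(4),"toolz xy",z[:2,2].round(4),"pitch err",(q[1]+q[2]+q[4]-np.pi).round(4),"q4",q[3].round(4),"jaw",np.degrees(np.arctan2(z[1,1],z[0,1])).round(2),"qd",s["qd"].round(2))
E
python3 p.py
```

```text
21.02 [ 0.5793 -0.1898  0.1984] toolz xy [ 0.0706 -0.0456] pitch err -0.0839 q4 -0.0078 jaw 77.58 qd [ 0.    0.05 -0.12  0.01 -0.03  0.  ]
```

>>> jog_arm:
  motion:
    - [-1, 0, 0, 0, 60]
    - [-2, 0, 0, 0, 60]
    - [-3, 0, 0, 0, 60]
    - [-3, 0, 0, 0, 60]
    - [-2, 0, 0, 0, 60]
    - [-1, 0, 0, 0, 60]
    - [-0.5, 0, 0, 0, 60]
    - [0, 0, 0, 0, 60]

```text
t: 21.68
tcp_pos: [0.4368, -0.1928, 0.1968]
tool_rot: [0.112, 0.993, -0.018, 0.033]
force: [-0.8, -0.6, 0.0]
finger_gap: 0.767
```

```bash
python3 p.py
```

```text
21.68 [ 0.4368 -0.1928  0.1968] toolz xy [ 0.0623 -0.0435] pitch err -0.076 q4 0.0045 jaw 77.02 qd [-0.03 -0.02  0.03  0.   -0.01 -0.  ]
```

>>> jog_arm:
  motion:
    - [0, 0, 0.8, 0, 60]
    - [0, 0, 0.8, 0, 60]
    - [0, 0, 0.8, 0, 60]
    - [0, 0, 0.8, 0, 60]
    - [0, 0, 0.8, 0, 60]
    - [0, 0, 0.8, 0, 60]
    - [0, 0, 0, 0, 60]

```text
t: 22.27
tcp_pos: [0.4391, -0.1948, 0.2519]
tool_rot: [0.113, 0.993, -0.02, 0.036]
force: [0.5, 0.4, -0.6]
finger_gap: 0.766
```

```bash
python3 p.py
```

```text
22.27 [ 0.4391 -0.1948  0.2519] toolz xy [ 0.0675 -0.0472] pitch err -0.0824 q4 0.0043 jaw 76.98 qd [ 0.  0. -0.  0. -0.  0.]
```

>>> jog_arm:
  motion:
    - [0, 0, -3, 0, 60]
    - [0, 0, -3, 0, 60]
    - [0, 0, 0, 0, 60]

```text
t: 22.52
tcp_pos: [0.4427, -0.1967, 0.1946]
tool_rot: [0.112, 0.993, -0.023, 0.042]
force: [-0.9, 0.2, -0.7]
finger_gap: 0.768
```

```bash
python3 p.py
```

```text
22.52 [ 0.4427 -0.1967  0.1946] toolz xy [ 0.0775 -0.0546] pitch err -0.0949 q4 0.005 jaw 77.05 qd [ 0.01 -0.07 -0.06  0.    0.06 -0.  ]
```

>>> jog_arm:
  motion:
    - [1, 0, 0, 0, 60]
    - [2, 0, 0, 0, 60]
    - [3, 0, 0, 0, 60]
    - [3, 0, 0, 0, 60]
    - [2, 0, 0, 0, 60]
    - [1, 0, 0, 0, 60]
    - [0.5, 0, 0, 0, 60]
    - [0, 0, 0, 0, 60]

```text
t: 23.18
tcp_pos: [0.5807, -0.1962, 0.2033]
tool_rot: [0.112, 0.992, -0.024, 0.046]
force: [-1.3, 0.1, -1.2]
finger_gap: 0.764
```

```bash
python3 p.py
```

```text
23.18 [ 0.5807 -0.1962  0.2033] toolz xy [ 0.0852 -0.0572] pitch err -0.1024 q4 -0.011 jaw 77.0 qd [ 0.01 -0.01 -0.03 -0.    0.03  0.  ]
```

>>> jog_arm:
  motion:
    - [-4, 0, 0, 0, 60]
    - [-4, 0, 0, 0, 60]
    - [-4, 0, 0, 0, 60]
    - [0, 0, 0, 0, 60]
    - [0, 0, 0, 0, 60]

```text
t: 23.6
tcp_pos: [0.4564, -0.194, 0.2056]
tool_rot: [0.111, 0.992, -0.024, 0.046]
force: [1.7, -0.7, 0.4]
finger_gap: 0.77
```

```bash
python3 p.py
```

```text
23.6 [ 0.4564 -0.194   0.2056] toolz xy [ 0.0867 -0.0574] pitch err -0.1041 q4 0.0065 jaw 77.15 qd [-0.03 -0.05  0.12 -0.02  0.05 -0.01]
```

>>> jog_arm:
  motion:
    - [0, 0, 0, 0, 60]
    - [0, 0, 0, 0, 60]
    - [0, 0, 0, 0, 60]
    - [0, 0, 0, 0, 60]

```text
t: 23.93
tcp_pos: [0.458, -0.1949, 0.2077]
tool_rot: [0.111, 0.992, -0.025, 0.048]
force: [-0.3, -0.0, 0.5]
finger_gap: 0.763
```

```bash
python3 p.py
```

```text
23.93 [ 0.458  -0.1949  0.2077] toolz xy [ 0.0898 -0.0595] pitch err -0.1079 q4 0.0065 jaw 77.11 qd [ 0.01  0.01 -0.02 -0.    0.    0.  ]
```

>>> jog_arm:
  motion:
    - [0, 3, 0, 0, 60]
    - [0, 4, 0, 0, 60]
    - [0, 4, 0, 0, 60]
    - [0, 4, 0, 0, 60]
    - [0, 2, 0, 0, 60]
    - [0, 1, 0, 0, 60]
    - [0, 0, 0, 0, 60]

```text
t: 24.52
tcp_pos: [0.4667, -0.0119, 0.2091]
tool_rot: [0.112, 0.992, -0.027, 0.054]
force: [-0.9, -0.5, 0.1]
finger_gap: 0.765
```

```bash
python3 p.py
```

```text
24.52 [ 0.4667 -0.0119  0.2091] toolz xy [ 0.1007 -0.0653] pitch err -0.1129 q4 -0.055 jaw 76.96 qd [ 0.02  0.01 -0.02 -0.01 -0.01 -0.01]
```

```bash
sed -i '$a print(q.round(4), s["tau"].round(2))' p.py; python3 p.py
```

```text
24.52 [ 0.4667 -0.0119  0.2091] toolz xy [ 0.1007 -0.0653] pitch err -0.1129 q4 -0.055 jaw 76.96 qd [ 0.02  0.01 -0.02 -0.01 -0.01 -0.01]
[-0.2398  0.315   1.913  -0.055   0.8007 -1.5492] [  0.41 -30.35 -13.81  -0.05  -0.39   0.15]
```

>>> jog_arm:
  motion:
    - [0, 0, 0, 0, 60]
    - [0, 0, 0, 0, 60]
    - [0, 0, 0, 0, 60]
    - [0, 0, 0, 0, 60]
    - [0, 0, 0, 0, 60]
    - [0, 0, 0, 0, 60]

```text
t: 25.02
tcp_pos: [0.4698, -0.0149, 0.2092]
tool_rot: [0.113, 0.992, -0.028, 0.055]
force: [-0.0, 0.4, 0.1]
finger_gap: 0.764
```

```bash
python3 p.py
```

```text
25.02 [ 0.4698 -0.0149  0.2092] toolz xy [ 0.1029 -0.067 ] pitch err -0.1156 q4 -0.056 jaw 76.88 qd [-0.02  0.   -0.01 -0.    0.   -0.  ]
[-0.2441  0.3181  1.9077 -0.056   0.8002 -1.5516] [  0.13 -30.29 -13.89  -0.11  -0.4    0.  ]
```

>>> jog_arm:
  motion:
    - [0, 0, 0, -7, 60]
    - [0, 0, 0, -7, 60]
    - [0, 0, 0, -7, 60]
    - [0, 0, 0, -7, 60]
    - [0, 0, 0, -7, 60]
    - [0, 0, 0, -7, 60]
    - [0, 0, 0, -7, 60]
    - [0, 0, 0, -7, 60]

```text
t: 25.68
tcp_pos: [0.4691, -0.0198, 0.2091]
tool_rot: [0.576, 0.815, -0.051, 0.035]
force: [0.9, 0.3, 0.0]
finger_gap: 0.759
```

```bash
python3 p.py
```

```text
25.68 [ 0.4691 -0.0198  0.2091] toolz xy [-0.0017 -0.1235] pitch err -0.0178 q4 -0.1521 jaw 19.34 qd [ 0.02  0.07 -0.13 -0.03  0.24  1.5 ]
[-0.2025  0.3571  1.8383 -0.1521  0.9285 -0.4524] [-3.000e-02 -3.274e+01 -1.391e+01 -3.300e-01 -2.000e-01 -9.900e-01]
```

>>> jog_arm:
  motion:
    - [0, 0, 0, -7, 60]
    - [0, 0, 0, -7, 60]
    - [0, 0, 0, -7, 60]
    - [0, 0, 0, -7, 60]
    - [0, 0, 0, -7, 60]
    - [0, 0, 0, -7, 60]
    - [0, 0, 0, -7, 60]
    - [0, 0, 0, -7, 60]
    - [0, 0, 0, -7, 60]
    - [0, 0, 0, -3, 60]

```text
t: 26.52
tcp_pos: [0.47, -0.0246, 0.2086]
tool_rot: [0.933, 0.355, -0.062, 0.001]
force: [-0.1, 0.1, 0.6]
finger_gap: 0.765
```

```bash
python3 p.py
```

```text
26.52 [ 0.47   -0.0246  0.2086] toolz xy [-0.1151 -0.046 ] pitch err 0.1025 q4 -0.082 jaw -48.48 qd [-0.05  0.02 -0.02  0.07  0.05  0.55]
[-0.2438  0.4011  1.7587 -0.082   1.0843  0.642 ] [  0.18 -34.78 -14.26  -0.23   0.36  -0.11]
```

>>> jog_arm:
  motion:
    - [0, 0, 0, 0, 60]
    - [0, 0, 0, 0, 60]
    - [0, 0, 0, 0, 60]
    - [0, 0, 0, 0, 60]
    - [0, 0, 0, 0, 60]
    - [0, 0, 0, 0, 60]

```text
t: 27.02
tcp_pos: [0.47, -0.0264, 0.2084]
tool_rot: [0.933, 0.355, -0.062, 0.001]
force: [-0.2, -0.1, 0.3]
finger_gap: 0.766
```

```bash
python3 p.py
```

```text
27.02 [ 0.47   -0.0264  0.2084] toolz xy [-0.1152 -0.0461] pitch err 0.1022 q4 -0.0825 jaw -48.44 qd [-0.   -0.    0.   -0.   -0.   -0.01]
[-0.2472  0.4016  1.7587 -0.0825  1.0836  0.6382] [ -0.05 -34.77 -14.32  -0.21   0.36   0.  ]
```

>>> jog_arm:
  motion:
    - [0, 0, -1, 0, 60]
    - [0, 0, -1, 0, 60]
    - [0, 0, -1, 0, 60]
    - [0, 0, -1, 0, 60]
    - [0, 0, -1, 0, 60]
    - [0, 0, 0, 0, 60]

```text
t: 27.52
tcp_pos: [0.471, -0.026, 0.1578]
tool_rot: [0.932, 0.357, -0.06, 0.002]
force: [-0.6, -0.2, 0.2]
finger_gap: 0.768
```

```bash
python3 p.py
```

```text
27.52 [ 0.471  -0.026   0.1578] toolz xy [-0.1108 -0.0474] pitch err 0.0982 q4 -0.0897 jaw -48.23 qd [ 0.   -0.02 -0.02 -0.    0.02 -0.01]
[-0.2457  0.4797  1.8082 -0.0897  0.9518  0.6496] [-1.400e-01 -3.612e+01 -1.238e+01 -2.000e-01  1.400e-01  2.000e-02]
```

>>> jog_arm:
  motion:
    - [0, 0, 1, 0, 60]
    - [0, 0, 1, 0, 60]
    - [0, 0, 1, 0, 60]
    - [0, 0, 1, 0, 60]
    - [0, 0, 1, 0, 60]
    - [0, 0, 0, 0, 60]

```text
t: 28.02
tcp_pos: [0.4715, -0.0256, 0.2149]
tool_rot: [0.932, 0.358, -0.06, 0.003]
force: [0.9, -1.1, -0.3]
finger_gap: 0.768
```

```bash
python3 p.py
```

```text
28.02 [ 0.4715 -0.0256  0.2149] toolz xy [-0.1092 -0.0481] pitch err 0.0961 q4 -0.0824 jaw -48.1 qd [ 0.   -0.01  0.    0.   -0.   -0.  ]
[-0.2446  0.3915  1.7524 -0.0824  1.0938  0.6341] [ 7.000e-02 -3.426e+01 -1.407e+01 -2.100e-01  5.400e-01 -1.000e-02]
```

>>> jog_arm:
  motion:
    - [0, 0, -3, 0, 60]
    - [0, 0, -4, 0, 60]
    - [0, 0, -4, 0, 60]
    - [0, 0, 0, 0, 60]

```text
t: 28.35
tcp_pos: [0.4775, -0.0267, 0.1083]
tool_rot: [0.932, 0.358, -0.052, 0.009]
force: [-1.5, 0.4, 0.1]
finger_gap: 0.77
```

```bash
python3 p.py
```

```text
28.35 [ 0.4775 -0.0267  0.1083] toolz xy [-0.0899 -0.053 ] pitch err 0.0773 q4 -0.1011 jaw -48.0 qd [ 0.   -0.13 -0.06  0.    0.08 -0.01]
[-0.2437  0.5648  1.844  -0.1011  0.8101  0.6654] [ -0.2  -38.68 -11.69  -0.22  -0.58   0.07]
```

>>> jog_arm:
  motion:
    - [0, 0, 2, 0, 60]
    - [0, 0, 4, 0, 60]
    - [0, 0, 4, 0, 60]
    - [0, 0, 2, 0, 60]
    - [0, 0, 0, 0, 60]

```text
t: 28.77
tcp_pos: [0.4744, -0.0258, 0.2365]
tool_rot: [0.932, 0.359, -0.055, 0.006]
force: [0.5, 0.1, 1.1]
finger_gap: 0.763
```

```bash
python3 p.py
```

```text
28.77 [ 0.4744 -0.0258  0.2365] toolz xy [-0.0989 -0.0506] pitch err 0.0854 q4 -0.0804 jaw -47.94 qd [ 0.   -0.04 -0.01  0.    0.02 -0.  ]
[-0.2436  0.3608  1.7277 -0.0804  1.1385  0.6284] [ 1.000e-01 -3.363e+01 -1.496e+01 -2.100e-01  6.300e-01 -2.000e-02]
```

>>> jog_arm:
  motion:
    - [0, 0, -3, -7, 60]
    - [0, 0, -4, -7, 60]
    - [0, 0, -4, -7, 60]
    - [0, 0, -2, -7, 60]
    - [0, 0, 0, 0, 60]

```text
t: 29.18
tcp_pos: [0.4812, -0.0268, 0.1163]
tool_rot: [0.992, 0.116, -0.044, 0.002]
force: [-0.0, -0.7, 0.7]
finger_gap: 0.766
```

```bash
python3 p.py
```

```text
29.18 [ 0.4812 -0.0268  0.1163] toolz xy [-0.0864 -0.0138] pitch err 0.0805 q4 -0.0484 jaw -76.74 qd [ 0.01 -0.04 -0.   -0.    0.04 -0.08]
[-0.2652  0.5525  1.8309 -0.0484  0.8386  1.1076] [ -0.22 -36.94 -10.44  -0.05  -0.07   0.59]
```

>>> jog_arm:
  motion:
    - [0, 0, 2, 0, 60]
    - [0, 0, 2, 0, 60]
    - [0, 0, 2, 0, 60]
    - [0, 0, 2, 0, 60]
    - [0, 0, 1, 0, 60]
    - [0, 0, 0.5, 0, 60]
    - [0, 0, 0, 0, 60]

```text
t: 29.77
tcp_pos: [0.4792, -0.026, 0.2242]
tool_rot: [0.991, 0.127, -0.043, 0.002]
force: [-0.4, -0.8, 0.9]
finger_gap: 0.761
```

```bash
python3 p.py
```

```text
29.77 [ 0.4792 -0.026   0.2242] toolz xy [-0.0852 -0.0153] pitch err 0.0787 q4 -0.0415 jaw -75.45 qd [ 0.   -0.04 -0.   -0.    0.02 -0.03]
[-0.2642  0.378   1.7386 -0.0415  1.1036  1.0726] [ 4.000e-02 -3.457e+01 -1.504e+01 -1.100e-01  3.900e-01  1.000e-02]
```

>>> jog_arm:
  motion:
    - [0, 0, -4, -2, 60]
    - [0, 0, -4, -2, 60]
    - [0, 0, -4, -2, 60]
    - [0, 0, 0, 0, 60]
    - [0, 0, 1, 0, 60]
    - [0, 0, 2, 0, 60]
    - [0, 0, 2, 0, 60]
    - [0, 0, 2, 0, 60]
    - [0, 0, 2, 0, 60]
    - [0, 0, 1.5, 0, 60]

```text
t: 30.6
tcp_pos: [0.4798, -0.0256, 0.2241]
tool_rot: [0.996, 0.081, -0.039, 0.003]
force: [0.7, 0.6, -0.1]
finger_gap: 0.763
```

>>> jog_arm:
  motion:
    - [0, 0, -4, 0, 60]
    - [0, 0, -4, 0, 60]
    - [0, 0, -4, 0, 60]
    - [0, 0, 0, 0, 60]
    - [0, 0, 1, 0, 60]
    - [0, 0, 2, 0, 60]
    - [0, 0, 2, 0, 60]
    - [0, 0, 2, 0, 60]
    - [0, 0, 2, 0, 60]
    - [0, 0, 1.5, 0, 60]

```text
t: 31.43
tcp_pos: [0.4908, -0.0275, 0.2521]
tool_rot: [0.996, 0.089, -0.013, 0.012]
force: [0.4, 0.0, -0.8]
finger_gap: 0.769
```

```bash
python3 p.py
```

```text
31.43 [ 0.4908 -0.0275  0.2521] toolz xy [-0.0247 -0.0263] pitch err 0.0172 q4 -0.0356 jaw -79.74 qd [ 0.   -0.34 -0.26  0.01  0.55 -0.04]
[-0.264   0.3306  1.719  -0.0356  1.1092  1.144 ] [ 1.300e-01 -3.228e+01 -1.556e+01 -1.000e-01 -1.500e-01  2.000e-02]
```

>>> jog_arm:
  motion:
    - [0, 0, 0, -7, 60]
    - [0, 0, 0, -7, 60]
    - [0, 0, 0, -7, 60]
    - [0, 0, 0, -7, 60]
    - [0, 0, 0, -7, 60]
    - [0, 0, 0, -4, 60]
    - [0, 0, 0, 0, 60]

```text
t: 32.02
tcp_pos: [0.4937, -0.0271, 0.2941]
tool_rot: [0.966, -0.257, 0.008, 0.014]
force: [0.3, -0.2, 0.1]
finger_gap: 0.766
```

```bash
python3 p.py
```

```text
32.02 [ 0.4937 -0.0271  0.2941] toolz xy [ 0.0086 -0.0312] pitch err -0.0163 q4 -0.0302 jaw -119.77 qd [ 0.   -0.09 -0.03  0.    0.05 -0.05]
[-0.2642  0.2696  1.6781 -0.0302  1.1775  1.8372] [ -0.08 -31.05 -17.85  -0.09  -0.09   0.4 ]
```

>>> jog_arm:
  motion:
    - [-0.8, -0.5, -1, 0, 60]
    - [-1, -0.6, -2, 0, 60]
    - [-1, -0.6, -3, 0, 60]
    - [-1, -0.6, -3, 0, 60]
    - [-1, -0.6, -3, 0, 60]
    - [-0.5, -0.4, -2, 0, 60]
    - [-0.3, -0.2, -1, 0, 60]
    - [0, 0, -0.5, 0, 60]
    - [0, 0, 0, 0, 60]

```text
t: 32.77
tcp_pos: [0.4421, -0.0643, 0.1664]
tool_rot: [0.969, -0.243, 0.033, 0.016]
force: [-0.2, -0.0, 0.6]
finger_gap: 0.767
```

```bash
python3 p.py
```

```text
32.77 [ 0.4421 -0.0643  0.1664] toolz xy [ 0.0569 -0.047 ] pitch err -0.0701 q4 -0.0344 jaw -118.15 qd [-0.   -0.05 -0.02 -0.    0.04 -0.02]
[-0.3801  0.3797  1.9783 -0.0344  0.7135  1.7067] [-1.500e-01 -2.988e+01 -1.085e+01 -7.000e-02 -3.300e-01  1.000e-02]
```

>>> jog_arm:
  motion:
    - [0, 0, 0.5, 7, 60]
    - [0, 0, 1, 7, 60]
    - [0, 0, 1, 7, 60]
    - [0, 0, 1, 7, 60]
    - [0, 0, 1, 7, 60]
    - [0, 0, 1, 7, 60]
    - [0, 0, 1, 7, 60]
    - [0, 0, 0.5, 7, 60]
    - [0, 0, 0, 7, 60]
    - [0, 0, 0, 7, 60]

```text
t: 33.6
tcp_pos: [0.4519, -0.0641, 0.2642]
tool_rot: [0.926, 0.373, 0.053, 0.0]
force: [1.1, 0.7, -1.0]
finger_gap: 0.764
```

>>> jog_arm:
  motion:
    - [0, 0, 0, 7, 60]
    - [0, 0, 0, 7, 60]
    - [0, 0, 0, 7, 60]
    - [0, 0, 0, 7, 60]
    - [0, 0, 0, 7, 60]
    - [0, 0, 0, 7, 60]
    - [0, 0, 0, 7, 60]
    - [0, 0, 0, 7, 60]
    - [0, 0, 0, 7, 60]
    - [0, 0, 0, 7, 60]

```text
t: 34.43
tcp_pos: [0.4597, -0.0635, 0.2921]
tool_rot: [0.532, 0.844, 0.058, -0.015]
force: [-0.6, -0.7, -0.7]
finger_gap: 0.763
```

>>> jog_arm:
  motion:
    - [0, 0, 0, 7, 60]
    - [0, 0, 0, 7, 60]
    - [0, 0, 0, 7, 60]
    - [0, 0, 0, 7, 60]
    - [0, 0, 0, 7, 60]
    - [0, 0, 0, 7, 60]
    - [0, 0, 0, 7, 60]
    - [0, 0, 0, 7, 60]
    - [0, 0, 0, 7, 60]
    - [0, 0, 0, 5, 60]

```text
t: 35.27
tcp_pos: [0.4659, -0.0622, 0.3195]
tool_rot: [-0.048, 0.998, 0.041, -0.026]
force: [0.9, -0.2, 0.9]
finger_gap: 0.766
```

```bash
python3 p.py
```

```text
35.27 [ 0.4659 -0.0622  0.3195] toolz xy [-0.0557  0.0793] pitch err 0.0829 q4 0.0524 jaw 95.41 qd [ 0.07 -0.01 -0.09 -0.09  0.1  -1.01]
[-0.4044  0.2412  1.646   0.0524  1.3373 -2.0859] [ -0.26 -31.   -18.41   0.22   0.24   0.55]
```

>>> jog_arm:
  motion:
    - [0, 0, 0, 7, 60]
    - [0, 0, 0, 7, 60]
    - [0, 0, 0, 7, 60]
    - [0, 0, 0, 7, 60]
    - [0, 0, 0, 7, 60]
    - [0, 0, 0, 3, 60]
    - [0, 0, 0, 0, 60]
    - [0, 0, 0, 0, 60]

```text
t: 35.93
tcp_pos: [0.4696, -0.0598, 0.341]
tool_rot: [-0.382, 0.923, 0.022, -0.025]
force: [0.6, -0.3, -0.5]
finger_gap: 0.764
```

```bash
python3 p.py
```

```text
35.93 [ 0.4696 -0.0598  0.341 ] toolz xy [-0.0627  0.0218] pitch err 0.0664 q4 -0.0018 jaw 134.94 qd [ 0.01 -0.04 -0.02 -0.    0.02 -0.01]
[-3.6230e-01  2.2380e-01  1.6055e+00 -1.8000e-03  1.3787e+00 -2.7178e+00] [-1.000e-02 -3.071e+01 -1.925e+01 -1.000e-02  2.300e-01 -5.000e-02]
```

>>> jog_arm:
  motion:
    - [0, 0, -4, 0, 60]
    - [0, 0, -4, 0, 60]
    - [0, 0, -4, 0, 60]
    - [0, 0, 0, 0, 60]
    - [0, 0, 0, 0, 60]

```text
t: 36.35
tcp_pos: [0.4747, -0.0608, 0.2279]
tool_rot: [-0.381, 0.924, 0.014, -0.016]
force: [0.0, -0.6, 0.9]
finger_gap: 0.761
```

```bash
python3 p.py
```

```text
36.35 [ 0.4747 -0.0608  0.2279] toolz xy [-0.041   0.0143] pitch err 0.0434 q4 -0.0013 jaw 134.81 qd [-0.    0.04  0.05 -0.    0.    0.01]
[-3.6070e-01  3.5360e-01  1.7654e+00 -1.3000e-03  1.0659e+00 -2.7133e+00] [  0.09 -31.7  -13.64  -0.     0.21  -0.  ]
```

>>> jog_arm:
  motion:
    - [0, 0, -4, 0, 60]
    - [0, 0, -4, 0, 60]
    - [0, 0, -3, 0, 60]
    - [0, 0, 0, 0, 60]
    - [0, 0, 0, 0, 60]

```text
t: 36.77
tcp_pos: [0.4862, -0.0647, 0.1277]
tool_rot: [-0.381, 0.925, 0.005, -0.006]
force: [-0.1, 0.5, 0.8]
finger_gap: 0.763
```

```bash
python3 p.py
```

```text
36.77 [ 0.4862 -0.0647  0.1277] toolz xy [-0.0153  0.0048] pitch err 0.0161 q4 -0.0012 jaw 134.74 qd [-0.    0.01 -0.01 -0.    0.02  0.  ]
[-3.6000e-01  5.1870e-01  1.8520e+00 -1.2000e-03  7.8700e-01 -2.7109e+00] [ 1.00e-02 -3.50e+01 -9.66e+00 -0.00e+00  7.00e-02 -0.00e+00]
```

>>> jog_arm:
  motion:
    - [-0.5, 0, 0, -7, 60]
    - [-1, 0, 0, -7, 60]
    - [-1, 0, 0, -7, 60]
    - [-1, 0, 0, -7, 60]
    - [-0.8, 0.1, 0, -7, 60]
    - [-0.5, 0.1, 0, -7, 60]
    - [0, 0, 0, -7, 60]
    - [0, 0, 0, -4, 60]
    - [0, 0, 0, 0, 60]
    - [0, 0, 0, 0, 60]

```text
t: 37.6
tcp_pos: [0.4578, -0.0707, 0.1598]
tool_rot: [0.085, 0.996, -0.008, 0.02]
force: [-0.3, -0.2, 0.9]
finger_gap: 0.764
```

```bash
python3 p.py; python3 v.py 12 wrist
```

```text
37.6 [ 0.4578 -0.0707  0.1598] toolz xy [ 0.0378 -0.0201] pitch err -0.0426 q4 -0.006 jaw 80.18 qd [ 0.   -0.06 -0.04  0.    0.03  0.01]
[-0.3925  0.4162  1.9305 -0.006   0.7523 -1.7878] [ 1.000e-02 -3.221e+01 -1.113e+01 -1.000e-02 -1.400e-01  7.000e-02]
{'t': np.float64(37.6), 'q': array([-0.3925,  0.4162,  1.9305, -0.006 ,  0.7523, -1.7878]), 'tcp_pos': array([ 0.4578, -0.0707,  0.1598]), 'tool_rot': array([ 0.0855,  0.9961, -0.0084,  0.0197]), 'finger_gap': np.float64(0.7643)}
```

View pics/wrist12.png

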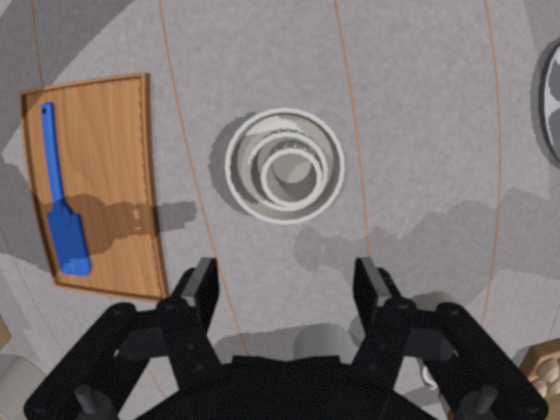

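```bash
cat > ram.py <<'E'
import sys
from h import *
f=sys.argv[1];s=np.load(f"pics/{f}.npz");P=(fcloud if "wrist" in f else cloud)(s)
cx,cy=float(sys.argv[2]),float(sys.argv[3])
for nm,r,z0,z1 in [("small",.045,.058,.075),("mid",.05,.041,.053),("large",.07,.022,.034)]:
    m=(np.hypot(P[...,0]-cx,P[...,1]-cy)<r)&(P[...,2]>z0)&(P[...,2]<z1);p=P[m]
    if len(p)>20:
        (x,y),rr=cv2.minEnclosingCircle(p[:,:2].astype(np.float32));print(nm,len(p),round(x,4),round(y,4),round(rr,4),p[:,2].max().round(4))
E
python3 ram.py wrist12 .4368 -.066
```

```text
small 1129 0.4373 -0.0655 0.0232 0.0676
mid 1516 0.4372 -0.0693 0.0331 0.0529
large 2450 0.4377 -0.0717 0.0521 0.034
```

>>> jog_arm:
  motion:
    - [-0.4, 0.1, -0.5, 0, 60]
    - [-0.6, 0.2, -1, 0, 60]
    - [-0.6, 0.2, -1.2, 0, 60]
    - [-0.4, 0.1, -1.2, 0, 60]
    - [-0.1, 0, -1.2, 0, 60]
    - [-0.1, 0, -1, 0, 60]
    - [0, 0, -0.7, 0, 60]
    - [0, 0, -0.4, 0, 60]
    - [0, 0, 0, 0, 60]

```text
t: 38.4
tcp_pos: [0.4377, -0.0656, 0.089]
tool_rot: [0.08, 0.996, -0.01, 0.025]
force: [0.1, 0.0, 0.5]
finger_gap: 0.767
```

```bash
python3 p.py
```

```text
38.4 [ 0.4377 -0.0656  0.089 ] toolz xy [ 0.0483 -0.0243] pitch err -0.0539 q4 -0.0074 jaw 80.75 qd [-0.    0.   -0.    0.    0.   -0.01]
[-0.3998  0.5411  2.0443 -0.0074  0.5023 -1.803 ] [-5.00e-02 -3.31e+01 -6.33e+00 -1.00e-02 -2.60e-01  0.00e+00]
```

>>> jog_arm:
  motion:
    - [-0.1, 0.1, -0.8, 0, 60]
    - [0, 0, -1, 0, 60]
    - [0, 0, -0.8, 0, 60]
    - [0, 0, -0.4, 0, 60]
    - [0, 0, 0, 0, 60]
    - [0, 0, 0, 0, 60]

```text
t: 38.9
tcp_pos: [0.4392, -0.0655, 0.0591]
tool_rot: [0.08, 0.996, -0.011, 0.027]
force: [-0.2, 0.6, 0.1]
finger_gap: 0.769
```

```bash
python3 p.py
```

```text
38.9 [ 0.4392 -0.0655  0.0591] toolz xy [ 0.0529 -0.0262] pitch err -0.0589 q4 -0.009 jaw 80.84 qd [ 0.  0. -0.  0. -0.  0.]
[-0.3982  0.61    2.0609 -0.009   0.4118 -1.8014] [-2.000e-02 -3.423e+01 -4.410e+00 -1.000e-02 -2.100e-01  0.000e+00]
```

>>> jog_arm:
  motion:
    - [-0.2, 0.1, -0.5, 0, 60]
    - [0, 0, -0.3, 0, 60]
    - [0, 0, 0, 0, 110]
    - [0, 0, 0, 0, 125]
    - [0, 0, 0, 0, 150]
    - [0, 0, 0, 0, 150]
    - [0, 0, 0, 0, 150]
    - [0, 0, 0, 0, 150]
  squeeze: 30

```text
t: 39.57
tcp_pos: [0.4378, -0.0645, 0.052]
tool_rot: [0.08, 0.996, -0.011, 0.029]
force: [-0.1, 0.2, -1.7]
finger_gap: 0.523
```

```bash
python3 p.py; python3 v.py 13 wrist scene
```

```text
39.57 [ 0.4378 -0.0645  0.052 ] toolz xy [ 0.0556 -0.0272] pitch err -0.0618 q4 -0.0094 jaw 80.84 qd [ 0.  0. -0. -0. -0. -0.]
[-0.3975  0.6258  2.0702 -0.0094  0.3838 -1.8004] [ 1.00e-02 -3.51e+01 -3.98e+00 -1.00e-02 -2.30e-01  0.00e+00]
{'t': np.float64(39.5667), 'q': array([-0.3975,  0.6258,  2.0702, -0.0094,  0.3838, -1.8004]), 'tcp_pos': array([ 0.4378, -0.0645,  0.052 ]), 'tool_rot': array([ 0.0795,  0.9964, -0.0113,  0.0288]), 'finger_gap': np.float64(0.5232)}
```

View pics/wrist13.png

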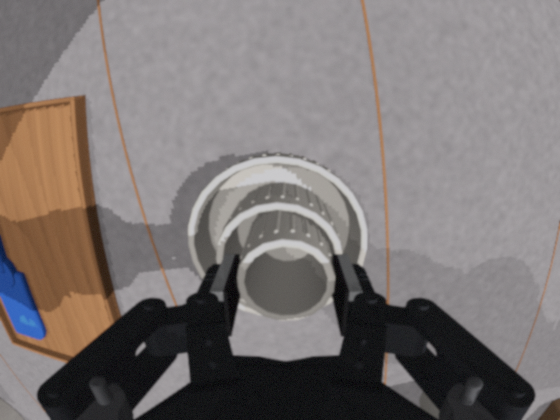

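The jaws are closed on the small ramekin: rim at (288,280), pads at (228,280) and (345,280). Lifting it slowly.

>>> jog_arm:
  motion:
    - [0, 0, 0.5, 0, 150]
    - [0, 0, 1, 0, 150]
    - [0, 0, 1.5, 0, 150]
    - [0, 0, 1.5, 0, 150]
    - [0, 0, 1.2, 0, 150]
    - [0, 0, 0.7, 0, 150]
    - [0, 0, 0.3, 0, 150]
    - [0, 0, 0, 0, 150]
    - [0, 0, 0, 0, 150]

```text
t: 40.42
tcp_pos: [0.4361, -0.0639, 0.1225]
tool_rot: [0.08, 0.996, -0.011, 0.027]
force: [0.6, -0.7, -1.4]
finger_gap: 0.521
```

```bash
python3 p.py; python3 v.py 14 scene
```

```text
40.42 [ 0.4361 -0.0639  0.1225] toolz xy [ 0.0524 -0.0258] pitch err -0.0583 q4 -0.0063 jaw 80.84 qd [-0.   -0.01  0.   -0.    0.   -0.  ]
[-0.3977  0.4652  2.0277 -0.0063  0.5904 -1.804 ] [ 3.00e-02 -3.27e+01 -8.63e+00 -1.00e-02 -2.20e-01 -0.00e+00]
{'t': np.float64(40.4167), 'q': array([-0.3977,  0.4652,  2.0277, -0.0063,  0.5904, -1.804 ]), 'tcp_pos': array([ 0.4361, -0.0639,  0.1225]), 'tool_rot': array([ 0.0796,  0.9964, -0.0108,  0.0272]), 'finger_gap': np.float64(0.5208)}
```

View pics/scene14.png

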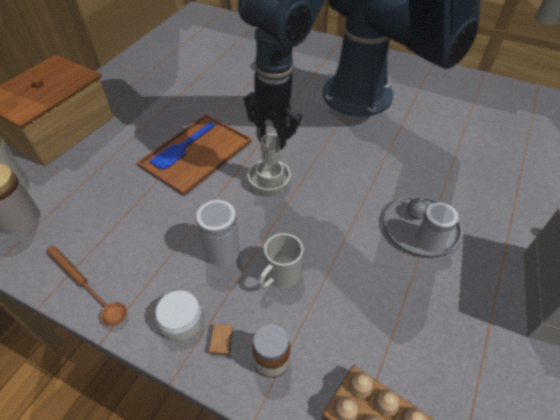

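The small ramekin is lifted clear at (270,143), and the stack below it at (268,178) hasn't moved. Moving it to a free spot on the left.

>>> jog_arm:
  motion:
    - [0, 0.7, 0, 0, 150]
    - [0, 1.5, 0, 0, 150]
    - [0, 2, 0, 0, 150]
    - [0, 2, 0, 0, 150]
    - [0, 2, 0, 0, 150]
    - [0, 1.5, 0, 0, 150]
    - [0, 1, 0, 0, 150]
    - [0, 0.5, 0, 0, 150]
    - [0, 0, 0, 0, 150]
    - [0, 0, 0, 0, 150]

```text
t: 41.3
tcp_pos: [0.4314, 0.0558, 0.1163]
tool_rot: [0.081, 0.996, -0.01, 0.02]
force: [-0.1, -0.3, -1.6]
finger_gap: 0.527
```

```bash
python3 p.py
```

```text
41.3 [0.4314 0.0558 0.1163] toolz xy [ 0.0385 -0.0229] pitch err -0.0407 q4 -0.0328 jaw 80.69 qd [ 0.01  0.01  0.    0.   -0.    0.01]
[-0.1166  0.4783  2.0317 -0.0328  0.5909 -1.4983] [ 3.100e-01 -3.258e+01 -8.020e+00 -2.000e-02 -1.400e-01  1.000e-02]
```

>>> jog_arm:
  motion:
    - [0, 0, -0.5, 0, 150]
    - [0, 0, -1, 0, 150]
    - [0, 0, -1.2, 0, 150]
    - [0, 0, -1.2, 0, 150]
    - [0, 0, -1, 0, 150]
    - [0, 0, -0.8, 0, 150]
    - [0, 0, -0.4, 0, 150]
    - [0, 0, -0.1, 0, 150]
    - [0, 0, 0, 0, 150]

```text
t: 42.05
tcp_pos: [0.4333, 0.0503, 0.0494]
tool_rot: [0.086, 0.996, -0.01, 0.021]
force: [0.4, 0.7, -1.6]
finger_gap: 0.522
```

```bash
python3 p.py
```

```text
42.05 [0.4333 0.0503 0.0494] toolz xy [ 0.0402 -0.024 ] pitch err -0.0426 q4 -0.0484 jaw 80.16 qd [-0.01  0.01 -0.   -0.   -0.    0.  ]
[-0.1287  0.6316  2.0707 -0.0484  0.3968 -1.4838] [ 1.000e-02 -3.481e+01 -3.750e+00 -3.000e-02 -1.800e-01  0.000e+00]
```

>>> jog_arm:
  motion:
    - [0, 0, -0.3, 0, 150]
    - [0, 0, -0.2, 0, 150]
    - [0, 0, -0.1, 0, 150]
    - [0, 0, 0, 0, 150]

```text
t: 42.38
tcp_pos: [0.4344, 0.0495, 0.0437]
tool_rot: [0.086, 0.996, -0.01, 0.022]
force: [0.0, -0.5, -1.9]
finger_gap: 0.523
```

>>> jog_arm:
  motion:
    - [0, 0, -0.15, 0, 150]
    - [0, 0, -0.05, 0, 150]
    - [0, 0, 0, 0, 150]

```text
t: 42.63
tcp_pos: [0.4348, 0.0496, 0.0421]
tool_rot: [0.086, 0.996, -0.01, 0.023]
force: [-0.0, 0.4, -1.2]
finger_gap: 0.524
```

>>> jog_arm:
  motion:
    - [0, 0, -0.1, 0, 150]
    - [0, 0, 0, 0, 150]

```text
t: 42.8
tcp_pos: [0.4343, 0.0498, 0.042]
tool_rot: [0.086, 0.996, -0.01, 0.023]
force: [-0.8, 0.0, -1.4]
finger_gap: 0.521
```

>>> jog_arm:
  motion:
    - [0, 0, -0.15, 0, 150]
    - [0, 0, 0, 0, 150]

```text
t: 42.97
tcp_pos: [0.434, 0.05, 0.0421]
tool_rot: [0.086, 0.996, -0.011, 0.024]
force: [-0.6, 1.2, -2.4]
finger_gap: 0.523
```

```bash
python3 v.py 15 scene; python3 - <<'E'
from h import *
s=np.load("pics/scene15.npz");im=s["img"][:,:,::-1]
cv2.imwrite("pics/scene15c.png",cv2.resize(im[90:260,220:420],None,fx=4,fy=3.5,interpolation=cv2.INTER_CUBIC))
E
```

```text
{'t': np.float64(42.9667), 'q': array([-0.1289,  0.6487,  2.0759, -0.0526,  0.3691, -1.4796]), 'tcp_pos': array([0.434 , 0.05  , 0.0421]), 'tool_rot': array([ 0.0856,  0.996 , -0.0105,  0.0238]), 'finger_gap': np.float64(0.5231)}
```

View pics/scene15c.png

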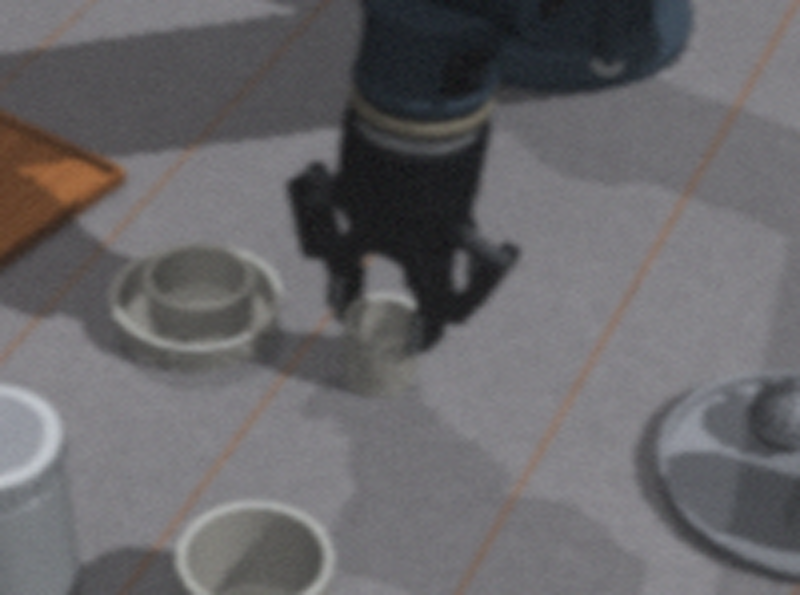

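The small ramekin looks to be standing on the boards at (382,345) in the crop. I'll open the jaws gently.

>>> jog_arm:
  motion:
    - [0, 0, 0, 0, 112]
    - [0, 0, 0, 0, 105]
    - [0, 0, 0, 0, 90]
    - [0, 0, 0, 0, 70]
    - [0, 0, 0, 0, 60]
    - [0, 0, 0, 0, 60]

```text
t: 43.52
tcp_pos: [0.4346, 0.05, 0.0416]
tool_rot: [0.086, 0.996, -0.01, 0.024]
force: [0.5, 0.8, -0.5]
finger_gap: 0.763
```

>>> jog_arm:
  motion:
    - [0, 0, 0.5, 0, 60]
    - [0, 0, 1, 0, 40]
    - [0, 0, 1.5, 0, 0]
    - [0, 0, 1.5, 0, 0]
    - [0, 0, 1.5, 0, 0]
    - [0, 0, 1, 0, 0]
    - [0, 0, 0.5, 0, 0]
    - [0, 0, 0, 0, 0]

```text
t: 44.18
tcp_pos: [0.433, 0.0502, 0.1205]
tool_rot: [0.086, 0.996, -0.01, 0.022]
force: [0.1, -0.4, -0.6]
finger_gap: 0.997
```

```bash
python3 p.py; python3 v.py 16 wrist scene; python3 ram.py wrist16 .437 .05;python3 ram.py scene16 .437 .05; python3 ram.py scene16 .437 -.068
```

```text
44.18 [0.433  0.0502 0.1205] toolz xy [ 0.0428 -0.0243] pitch err -0.0453 q4 -0.0331 jaw 80.15 qd [ 0.   -0.01  0.    0.   -0.   -0.  ]
[-0.129   0.469   2.0293 -0.0331  0.5979 -1.5013] [ 6.000e-02 -3.221e+01 -8.150e+00 -4.000e-02 -6.000e-02 -1.000e-02]
{'t': np.float64(44.1833), 'q': array([-0.129 ,  0.469 ,  2.0293, -0.0331,  0.5979, -1.5013]), 'tcp_pos': array([0.433 , 0.0502, 0.1205]), 'tool_rot': array([ 0.0856,  0.996 , -0.0103,  0.0223]), 'finger_gap': np.float64(0.9973)}
mid 733 0.4298 0.0498 0.0226 0.053
large 546 0.4344 0.0257 0.046 0.034
mid 121 0.4356 0.052 0.0226 0.053
large 117 0.4394 0.0276 0.0475 0.0338
mid 184 0.437 -0.0665 0.0352 0.0516
large 388 0.4377 -0.0693 0.0532 0.0339
```

View pics/wrist16.png

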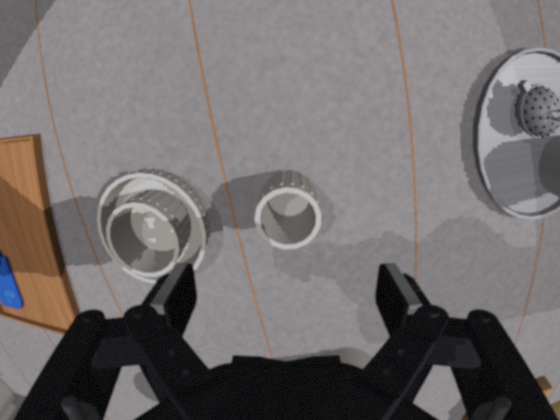

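The small ramekin stands at (288,215) and the middle one is still in the large one at (145,235). Going to the middle one.

>>> jog_arm:
  motion:
    - [0, -0.7, 0, 0, 0]
    - [0, -1.5, 0, 0, 0]
    - [0, -2, 0, 0, 0]
    - [0, -2, 0, 0, 0]
    - [0, -2, 0, 0, 0]
    - [0, -1.5, 0, 0, 0]
    - [0, -1, 0, 0, 0]
    - [0, -0.5, 0, 0, 0]
    - [0, 0, 0, 0, 0]
    - [0, 0, 0, 0, 0]

```text
t: 45.12
tcp_pos: [0.4275, -0.0686, 0.1126]
tool_rot: [0.085, 0.996, -0.009, 0.014]
force: [-1.0, 0.6, -0.5]
finger_gap: 1.001
```

```bash
python3 p.py; python3 v.py 17 wrist; python3 ram.py wrist17 .437 -.068
```

```text
45.12 [ 0.4275 -0.0686  0.1126] toolz xy [ 0.0265 -0.0199] pitch err -0.0322 q4 -0.0136 jaw 80.25 qd [-0.01  0.01  0.   -0.   -0.   -0.  ]
[-0.413   0.4858  2.0351 -0.0136  0.5886 -1.8027] [-3.200e-01 -3.211e+01 -7.850e+00 -3.000e-02 -1.400e-01 -1.000e-02]
{'t': np.float64(45.1167), 'q': array([-0.413 ,  0.4858,  2.0351, -0.0136,  0.5886, -1.8027]), 'tcp_pos': array([ 0.4275, -0.0686,  0.1126]), 'tool_rot': array([ 0.0848,  0.9963, -0.0088,  0.014 ]), 'finger_gap': np.float64(1.0012)}
mid 1877 0.4372 -0.0695 0.0332 0.0486
large 3609 0.4375 -0.0716 0.052 0.034
```

>>> jog_arm:
  motion:
    - [0.3, 0, -0.5, 0, 0]
    - [0.4, 0, -1, 0, 0]
    - [0.2, 0, -1.2, 0, 0]
    - [0, 0, -1.2, 0, 0]
    - [0, 0, -1, 0, 0]
    - [0, 0, -0.5, 0, 0]
    - [0, 0, -0.2, 0, 0]
    - [0, 0, 0, 0, 0]

```text
t: 45.83
tcp_pos: [0.4385, -0.0639, 0.0505]
tool_rot: [0.081, 0.997, -0.008, 0.014]
force: [0.1, 0.1, 0.4]
finger_gap: 0.996
```

```bash
python3 p.py; python3 v.py 18 wrist scene;  python3 - <<'E'
from h import *
s=np.load("pics/scene18.npz");im=s["img"][:,:,::-1]
cv2.imwrite("pics/scene18c.png",cv2.resize(im[90:230,200:360],None,fx=5,fy=4.2,interpolation=cv2.INTER_CUBIC))
E
```

```text
45.83 [ 0.4385 -0.0639  0.0505] toolz xy [ 0.0266 -0.0191] pitch err -0.0319 q4 -0.0179 jaw 80.73 qd [ 0.01  0.02 -0.    0.   -0.    0.  ]
[-0.3927  0.6322  2.047  -0.0179  0.4305 -1.7858] [-7.000e-02 -3.489e+01 -4.180e+00 -1.000e-02 -1.500e-01  0.000e+00]
{'t': np.float64(45.8333), 'q': array([-0.3927,  0.6322,  2.047 , -0.0179,  0.4305, -1.7858]), 'tcp_pos': array([ 0.4385, -0.0639,  0.0505]), 'tool_rot': array([ 0.0807,  0.9966, -0.0085,  0.014 ]), 'finger_gap': np.float64(0.9963)}
```

View pics/scene18c.png

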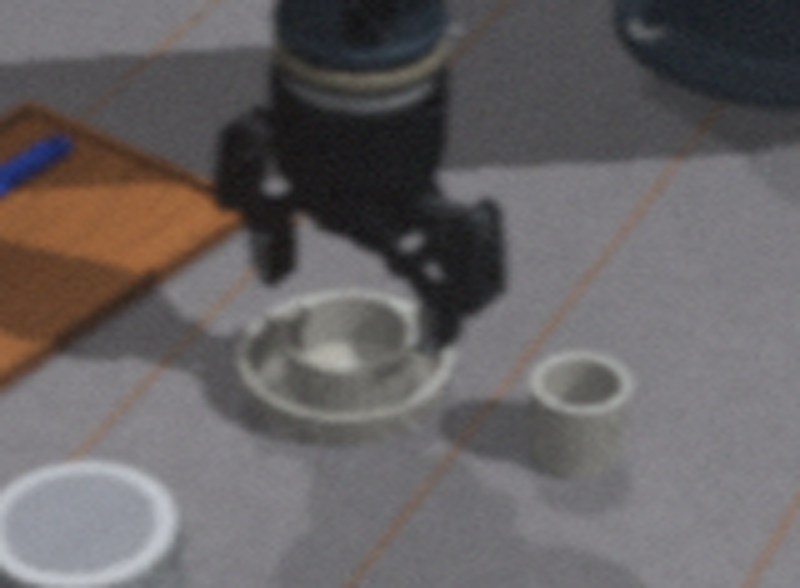

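View pics/wrist18.png

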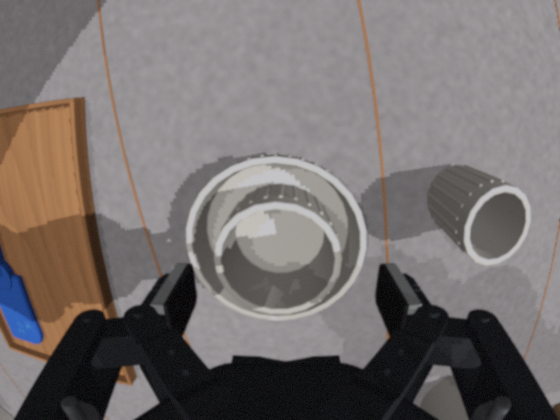

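```bash
python3 - <<'E'
from h import *
s=np.load("pics/wrist18.npz");P=fcloud(s)
for uv in [(180,268),(188,268),(175,275),(388,268),(395,275),(382,270)]: print(uv,P[uv[1],uv[0]].round(4))
E
```

```text
(180, 268) [ 0.4194 -0.1081  0.0728]
(188, 268) [ 0.421  -0.1055  0.0705]
(175, 275) [ 0.4189 -0.1081  0.0795]
(388, 268) [ 0.4344 -0.0191  0.0706]
(395, 275) [ 0.4345 -0.0177  0.0768]
(382, 270) [ 0.4369 -0.0211  0.0673]
```

>>> jog_arm:
  motion:
    - [-0.1, -0.5, -0.5, 0, 0]
    - [0, 0, -0.5, 0, 0]
    - [0, 0, -0.3, 0, 0]
    - [0, 0, 0, 0, 0]

```text
t: 46.27
tcp_pos: [0.4389, -0.0702, 0.0385]
tool_rot: [0.081, 0.997, -0.009, 0.017]
force: [0.3, -0.2, -0.9]
finger_gap: 1.001
```

```bash
python3 p.py
```

```text
46.27 [ 0.4389 -0.0702  0.0385] toolz xy [ 0.0317 -0.0213] pitch err -0.0375 q4 -0.0185 jaw 80.72 qd [-0. -0.  0.  0. -0. -0.]
[-0.4061  0.6602  2.0523 -0.0185  0.3916 -1.7982] [ 0.000e+00 -3.553e+01 -3.470e+00 -1.000e-02 -1.700e-01 -0.000e+00]
```

>>> jog_arm:
  motion:
    - [-0.2, 0.1, -0.5, 0, 0]
    - [0, 0, -0.4, 0, 0]
    - [0, 0, -0.2, 0, 0]
    - [0, 0, 0, 0, 0]

```text
t: 46.6
tcp_pos: [0.4367, -0.0694, 0.0265]
tool_rot: [0.081, 0.997, -0.009, 0.017]
force: [0.3, 0.2, -0.6]
finger_gap: 0.999
```

```bash
python3 p.py
```

```text
46.6 [ 0.4367 -0.0694  0.0265] toolz xy [ 0.0321 -0.0215] pitch err -0.038 q4 -0.0203 jaw 80.68 qd [-0.  0. -0. -0. -0.  0.]
[-0.4064  0.6876  2.0622 -0.0203  0.3538 -1.7958] [-4.000e-02 -3.584e+01 -2.660e+00 -1.000e-02 -1.700e-01  0.000e+00]
```

Closing gently on the middle ramekin.

>>> jog_arm:
  motion:
    - [0, 0, 0, 0, 40]
    - [0, 0, 0, 0, 50]
    - [0, 0, 0, 0, 60]
    - [0, 0, 0, 0, 90]
    - [0, 0, 0, 0, 90]
    - [0, 0, 0, 0, 90]
    - [0, 0, 0, 0, 90]
  squeeze: 35

```text
t: 47.18
tcp_pos: [0.4365, -0.069, 0.0271]
tool_rot: [0.081, 0.997, -0.009, 0.017]
force: [0.8, -0.0, -1.6]
finger_gap: 0.752
```

```bash
python3 p.py; python3 v.py 19 wrist
```

```text
47.18 [ 0.4365 -0.069   0.0271] toolz xy [ 0.0322 -0.0214] pitch err -0.038 q4 -0.0201 jaw 80.68 qd [ 0.  0. -0. -0. -0. -0.]
[-0.4058  0.6862  2.0627 -0.0201  0.3547 -1.7956] [ 1.000e-02 -3.682e+01 -2.730e+00 -1.000e-02 -1.500e-01  0.000e+00]
{'t': np.float64(47.1833), 'q': array([-0.4058,  0.6862,  2.0627, -0.0201,  0.3547, -1.7956]), 'tcp_pos': array([ 0.4365, -0.069 ,  0.0271]), 'tool_rot': array([ 0.0811,  0.9965, -0.0094,  0.0169]), 'finger_gap': np.float64(0.7515)}
```

View pics/wrist19.png

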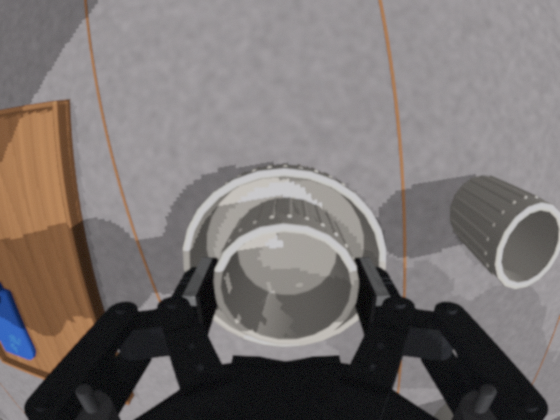

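The pads are on both sides of the middle ramekin's rim at (205,290) and (370,290), clear of the large one. Lifting it.

>>> jog_arm:
  motion:
    - [0, 0, 0.4, 0, 90]
    - [0, 0, 0.8, 0, 90]
    - [0, 0, 1.2, 0, 90]
    - [0, 0, 1.2, 0, 90]
    - [0, 0, 1.0, 0, 90]
    - [0, 0, 0.7, 0, 90]
    - [0, 0, 0.3, 0, 90]
    - [0, 0, 0, 0, 90]
    - [0, 0, 0, 0, 90]

```text
t: 47.98
tcp_pos: [0.4353, -0.0685, 0.0877]
tool_rot: [0.081, 0.997, -0.009, 0.016]
force: [0.0, 0.0, -2.1]
finger_gap: 0.753
```

```bash
python3 p.py; python3 v.py 20 wrist scene;  python3 - <<'E'
from h import *
s=np.load("pics/scene20.npz");im=s["img"][:,:,::-1]
cv2.imwrite("pics/scene20c.png",cv2.resize(im[90:230,200:360],None,fx=5,fy=4.2,interpolation=cv2.INTER_CUBIC))
E
```

```text
47.98 [ 0.4353 -0.0685  0.0877] toolz xy [ 0.0305 -0.0206] pitch err -0.0361 q4 -0.0139 jaw 80.69 qd [ 0.   -0.01  0.   -0.    0.01 -0.  ]
[-0.4058  0.5456  2.0368 -0.0139  0.523  -1.8026] [ 3.000e-02 -3.475e+01 -6.650e+00 -1.000e-02 -1.400e-01 -0.000e+00]
{'t': np.float64(47.9833), 'q': array([-0.4058,  0.5456,  2.0368, -0.0139,  0.523 , -1.8026]), 'tcp_pos': array([ 0.4353, -0.0685,  0.0877]), 'tool_rot': array([ 0.081 ,  0.9965, -0.0091,  0.016 ]), 'finger_gap': np.float64(0.7533)}
```

View pics/scene20c.png

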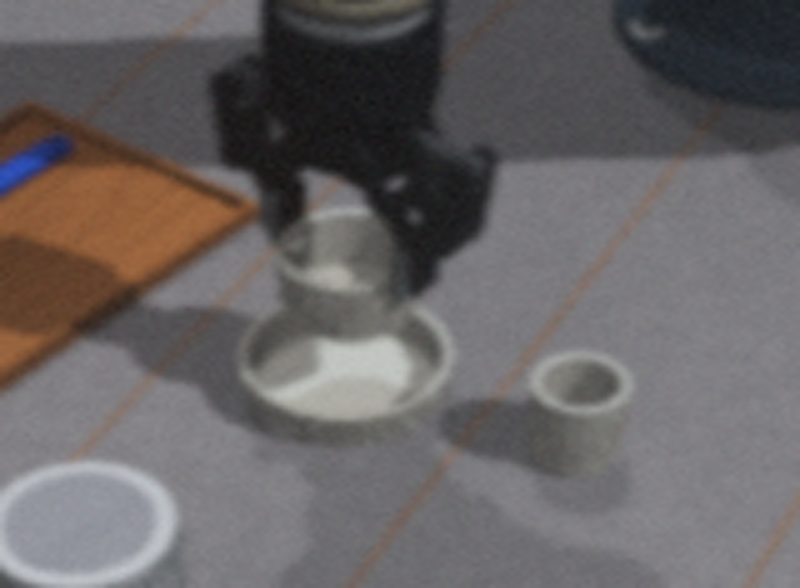

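The middle ramekin hangs clear and roughly level at (340,270), and the large one stayed put. Carrying it to the rectangular tray.

>>> jog_arm:
  motion:
    - [-0.1, -0.7, 0.3, 0, 90]
    - [-0.3, -1.5, 0.2, 0, 90]
    - [-0.4, -2, 0.1, 0, 90]
    - [-0.4, -2, 0, 0, 90]
    - [-0.4, -2, 0, 0, 90]
    - [-0.4, -2, 0, 0, 90]
    - [-0.4, -2, 0, 0, 90]
    - [-0.4, -2, 0, 0, 90]
    - [-0.3, -1.5, 0, 0, 90]
    - [-0.2, -1, 0, 0, 90]

```text
t: 48.92
tcp_pos: [0.3964, -0.243, 0.0901]
tool_rot: [0.078, 0.997, -0.007, 0.011]
force: [0.0, -0.6, -1.8]
finger_gap: 0.754
```

>>> jog_arm:
  motion:
    - [0, -0.5, 0, 0, 90]
    - [0, 0, 0, 0, 90]
    - [0, 0, 0, 0, 90]

```text
t: 49.17
tcp_pos: [0.3956, -0.2509, 0.0894]
tool_rot: [0.08, 0.997, -0.007, 0.011]
force: [-0.9, -0.4, -1.6]
finger_gap: 0.756
```

```bash
python3 p.py; python3 v.py 21 wrist
```

```text
49.17 [ 0.3956 -0.2509  0.0894] toolz xy [ 0.02   -0.0147] pitch err -0.0244 q4 0.0077 jaw 80.81 qd [-0.01  0.01 -0.    0.    0.   -0.  ]
[-0.8071  0.5631  1.9612  0.0077  0.5929 -2.2239] [-4.700e-01 -3.645e+01 -8.250e+00 -2.000e-02 -1.700e-01 -1.000e-02]
{'t': np.float64(49.1667), 'q': array([-0.8071,  0.5631,  1.9612,  0.0077,  0.5929, -2.2239]), 'tcp_pos': array([ 0.3956, -0.2509,  0.0894]), 'tool_rot': array([ 0.0801,  0.9967, -0.0065,  0.0106]), 'finger_gap': np.float64(0.7557)}
```

View pics/wrist21.png

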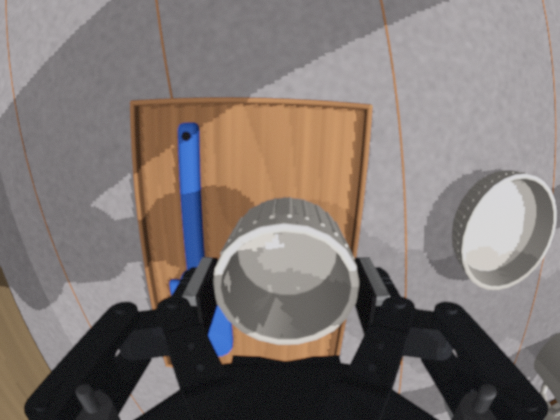

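>>> jog_arm:
  motion:
    - [0, 0, -0.4, 0, 90]
    - [0, 0, -0.9, 0, 90]
    - [0, 0, -1.1, 0, 90]
    - [0, 0, -1.1, 0, 90]
    - [0, 0, -0.8, 0, 90]
    - [0, 0, -0.5, 0, 90]
    - [0, 0, -0.2, 0, 90]
    - [0, 0, 0, 0, 90]

```text
t: 49.88
tcp_pos: [0.3958, -0.2443, 0.0345]
tool_rot: [0.076, 0.997, -0.005, 0.009]
force: [-0.3, 0.5, -1.8]
finger_gap: 0.752
```

```bash
python3 p.py
```

```text
49.88 [ 0.3958 -0.2443  0.0345] toolz xy [ 0.0174 -0.0111] pitch err -0.0201 q4 0.0107 jaw 81.3 qd [ 0.01  0.01  0.   -0.   -0.    0.  ]
[-0.797   0.6786  1.9915  0.0107  0.4514 -2.2257] [-3.000e-02 -3.796e+01 -4.510e+00  1.000e-02 -1.200e-01 -0.000e+00]
```

>>> jog_arm:
  motion:
    - [0, -0.2, -0.3, 0, 90]
    - [0, 0, -0.2, 0, 90]
    - [0, 0, -0.1, 0, 90]
    - [0, 0, 0, 0, 90]

```text
t: 50.22
tcp_pos: [0.3964, -0.2468, 0.0285]
tool_rot: [0.076, 0.997, -0.005, 0.01]
force: [-0.2, -0.2, -1.6]
finger_gap: 0.754
```

>>> jog_arm:
  motion:
    - [0, 0, -0.15, 0, 90]
    - [0, 0, 0, 0, 90]

```text
t: 50.38
tcp_pos: [0.3966, -0.2472, 0.0274]
tool_rot: [0.076, 0.997, -0.006, 0.01]
force: [-0.8, -0.8, -2.5]
finger_gap: 0.751
```

>>> jog_arm:
  motion:
    - [0, 0, -0.15, 0, 90]
    - [0, 0, 0, 0, 90]

```text
t: 50.55
tcp_pos: [0.3964, -0.2474, 0.0274]
tool_rot: [0.076, 0.997, -0.006, 0.011]
force: [-0.1, 0.4, -2.8]
finger_gap: 0.752
```

>>> jog_arm:
  motion:
    - [0, 0, -0.15, 0, 90]
    - [0, 0, 0, 0, 90]

```text
t: 50.72
tcp_pos: [0.3963, -0.2475, 0.0273]
tool_rot: [0.075, 0.997, -0.007, 0.011]
force: [-0.1, -0.5, -2.4]
finger_gap: 0.756
```

```bash
python3 p.py; python3 v.py 22 scene;  python3 - <<'E'
from h import *
s=np.load("pics/scene22.npz");im=s["img"][:,:,::-1]
cv2.imwrite("pics/scene22c.png",cv2.resize(im[80:220,120:280],None,fx=5,fy=4.2,interpolation=cv2.INTER_CUBIC))
E
```

```text
50.72 [ 0.3963 -0.2475  0.0273] toolz xy [ 0.021  -0.0157] pitch err -0.0259 q4 0.0101 jaw 81.33 qd [-0.   -0.01  0.   -0.    0.01 -0.  ]
[-0.8009  0.6947  1.9923  0.0101  0.4287 -2.2297] [-3.000e-02 -3.852e+01 -3.990e+00 -1.000e-02 -5.000e-02  0.000e+00]
{'t': np.float64(50.7167), 'q': array([-0.8009,  0.6947,  1.9923,  0.0101,  0.4287, -2.2297]), 'tcp_pos': array([ 0.3963, -0.2475,  0.0273]), 'tool_rot': array([ 0.0755,  0.9971, -0.007 ,  0.0111]), 'finger_gap': np.float64(0.756)}
```

View pics/scene22c.png

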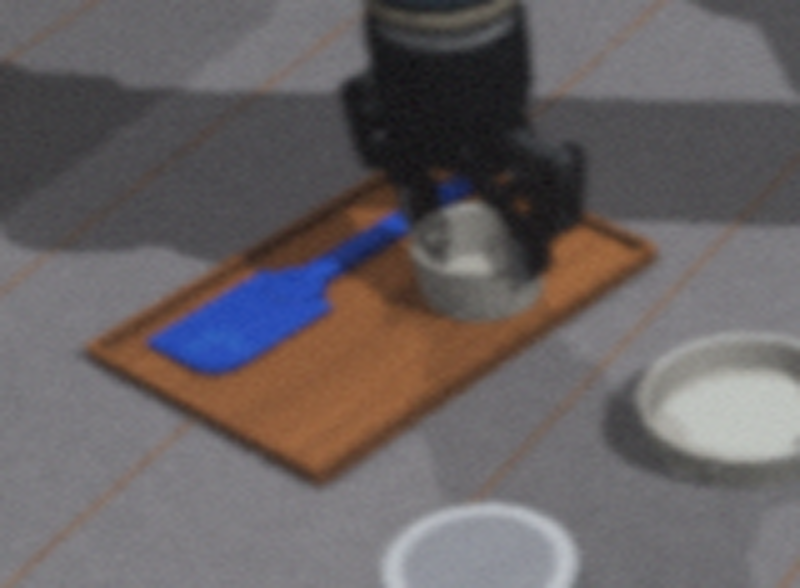

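The middle ramekin is down on the tray floor at (475,265) in the crop, and the TCP has stopped at the height I expected for contact. Releasing it.

>>> jog_arm:
  motion:
    - [0, 0, 0, 0, 60]
    - [0, 0, 0, 0, 52]
    - [0, 0, 0, 0, 40]
    - [0, 0, 0, 0, 20]
    - [0, 0, 0, 0, 0]
    - [0, 0, 0, 0, 0]
    - [0, 0, 0, 0, 0]

```text
t: 51.35
tcp_pos: [0.3971, -0.2482, 0.0268]
tool_rot: [0.076, 0.997, -0.007, 0.012]
force: [-0.2, -0.1, -0.0]
finger_gap: 1.001
```

>>> jog_arm:
  motion:
    - [0, 0, 0.5, 0, 0]
    - [0, 0, 1, 0, 0]
    - [0, 0, 1.5, 0, 0]
    - [0, 0, 2, 0, 0]
    - [0, 0, 2, 0, 0]
    - [0, 0, 1.5, 0, 0]
    - [0, 0, 0.8, 0, 0]
    - [0, 0, 0, 0, 0]
    - [0, 0, 0, 0, 0]

```text
t: 52.1
tcp_pos: [0.3959, -0.2469, 0.1248]
tool_rot: [0.076, 0.997, -0.007, 0.011]
force: [0.1, -0.1, -1.2]
finger_gap: 1.003
```

```bash
python3 p.py; python3 v.py 23 wrist; python3 ram.py wrist23 .397 -.247
```

```text
52.1 [ 0.3959 -0.2469  0.1248] toolz xy [ 0.0204 -0.0148] pitch err -0.0248 q4 0.0069 jaw 81.32 qd [ 0.   -0.02 -0.   -0.    0.    0.  ]
[-0.8008  0.4902  1.9418  0.0069  0.6848 -2.2254] [ 3.000e-02 -3.477e+01 -9.730e+00  1.000e-02 -8.000e-02  0.000e+00]
{'t': np.float64(52.1), 'q': array([-0.8008,  0.4902,  1.9418,  0.0069,  0.6848, -2.2254]), 'tcp_pos': array([ 0.3959, -0.2469,  0.1248]), 'tool_rot': array([ 0.0756,  0.9971, -0.0066,  0.0107]), 'finger_gap': np.float64(1.0032)}
mid 1703 0.3964 -0.2486 0.0332 0.0485
large 781 0.3938 -0.2481 0.0315 0.034
```

View pics/wrist23.png

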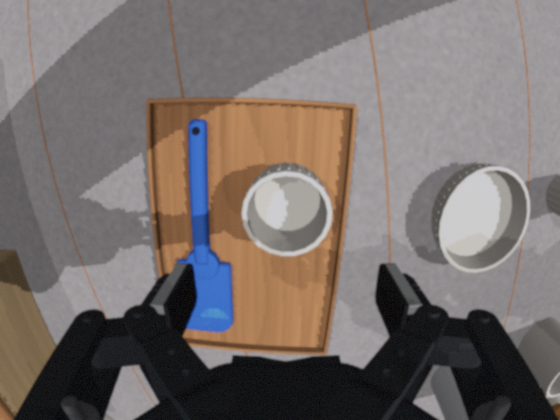

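The middle ramekin stands on the tray at (287,212), clear of the rims and the spatula. Going back for the small one.

>>> jog_arm:
  motion:
    - [0, 0.8, 0, 0, 60]
    - [0.3, 1.6, 0, 0, 60]
    - [0.4, 2.5, 0, 0, 60]
    - [0.4, 3, 0, 0, 60]
    - [0.4, 3, 0, 0, 60]
    - [0.4, 3, 0, 0, 60]
    - [0.4, 3, 0, 0, 60]
    - [0.4, 3, 0, 0, 60]
    - [0.4, 3, 0, 0, 60]
    - [0.4, 2.5, 0, 0, 60]

```text
t: 52.98
tcp_pos: [0.4247, 0.0173, 0.1157]
tool_rot: [0.083, 0.997, -0.004, 0.002]
force: [1.0, 1.0, 0.1]
finger_gap: 0.764
```

```bash
python3 p.py
```

```text
52.98 [0.4247 0.0173 0.1157] toolz xy [ 0.0039 -0.0079] pitch err -0.0054 q4 -0.0117 jaw 80.53 qd [ 0.78  0.07 -0.12 -0.02  0.08  0.78]
[-0.2185  0.4785  2.0335 -0.0117  0.6242 -1.6146] [-2.760e+00 -3.265e+01 -6.990e+00  1.000e-02 -1.000e-02 -4.700e-01]
```

>>> jog_arm:
  motion:
    - [0.3, 1.5, 0, 0, 60]
    - [0.3, 0.8, 0, 0, 60]
    - [0.2, 0.3, 0, 0, 60]
    - [0, 0, 0, 0, 60]
    - [0, 0, 0, 0, 60]
    - [0, 0, 0, 0, 60]

```text
t: 53.48
tcp_pos: [0.4264, 0.052, 0.111]
tool_rot: [0.078, 0.997, -0.003, -0.005]
force: [0.5, -0.3, 0.1]
finger_gap: 0.767
```

```bash
python3 p.py; python3 v.py 24 wrist; python3 - <<'E'
from h import *
s=np.load("pics/wrist24.npz");P=fcloud(s)
m=(np.hypot(P[...,0]-.434,P[...,1]-.05)<.035)&(P[...,2]>.05)&(P[...,2]<.065);p=P[m]
print(len(p),cv2.minEnclosingCircle(p[:,:2].astype(np.float32)))
m=(np.hypot(P[...,0]-.437,P[...,1]+.07)<.07)&(P[...,2]>.022)&(P[...,2]<.034);p=P[m]
print("large",len(p),cv2.minEnclosingCircle(p[:,:2].astype(np.float32)))
E
```

```text
53.48 [0.4264 0.052  0.111 ] toolz xy [-0.0105 -0.0049] pitch err 0.0098 q4 -0.0105 jaw 81.09 qd [-0.01  0.01  0.01 -0.   -0.   -0.  ]
[-0.1355  0.4959  2.0157 -0.0105  0.6398 -1.5423] [  0.34 -32.66  -7.7    0.     0.04   0.  ]
{'t': np.float64(53.4833), 'q': array([-0.1355,  0.4959,  2.0157, -0.0105,  0.6398, -1.5423]), 'tcp_pos': array([0.4264, 0.052 , 0.111 ]), 'tool_rot': array([ 0.0777,  0.997 , -0.0029, -0.0051]), 'finger_gap': np.float64(0.7675)}
1374 ((0.43304577469825745, 0.048907022923231125), 0.02316462993621826)
large 1796 ((0.4377182424068451, -0.07143022119998932), 0.05252853408455849)
```

View pics/wrist24.png

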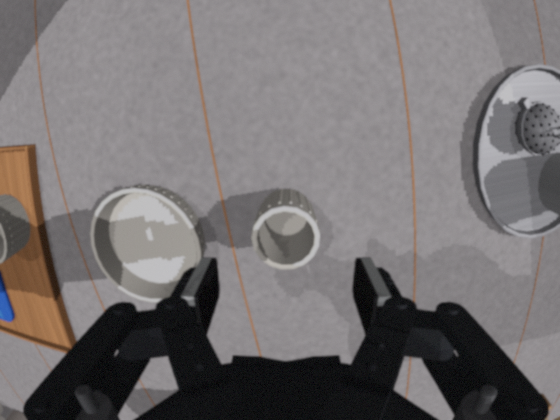

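>>> jog_arm:
  motion:
    - [0.3, -0.1, -0.5, 0, 60]
    - [0.3, -0.1, -1, 0, 60]
    - [0, 0, -1.2, 0, 60]
    - [0, 0, -1.2, 0, 60]
    - [0, 0, -1, 0, 60]
    - [0, 0, -0.6, 0, 60]
    - [0, 0, -0.3, 0, 60]
    - [0, 0, 0, 0, 60]

```text
t: 54.2
tcp_pos: [0.4354, 0.0446, 0.0471]
tool_rot: [0.082, 0.997, -0.003, -0.004]
force: [-0.0, -0.0, -0.4]
finger_gap: 0.764
```

```bash
python3 p.py
```

```text
54.2 [0.4354 0.0446 0.0471] toolz xy [-0.0077 -0.0055] pitch err 0.0068 q4 -0.0146 jaw 80.54 qd [-0.01  0.01 -0.   -0.   -0.   -0.  ]
[-0.1497  0.6422  2.0343 -0.0146  0.4719 -1.5424] [-2.000e-02 -3.525e+01 -4.120e+00 -1.000e-02 -3.000e-02  0.000e+00]
```

>>> jog_arm:
  motion:
    - [-0.2, 0.5, -0.2, 0, 60]
    - [0, 0, -0.4, 0, 60]
    - [0, 0, -0.2, 0, 60]
    - [0, 0, 0, 0, 60]

```text
t: 54.53
tcp_pos: [0.4339, 0.0497, 0.0388]
tool_rot: [0.083, 0.997, -0.003, -0.003]
force: [-0.6, -0.7, -0.3]
finger_gap: 0.761
```

>>> jog_arm:
  motion:
    - [0, 0, 0, 0, 105]
    - [0, 0, 0, 0, 115]
    - [0, 0, 0, 0, 130]
    - [0, 0, 0, 0, 150]
    - [0, 0, 0, 0, 150]
    - [0, 0, 0, 0, 150]
    - [0, 0, 0, 0, 150]
  squeeze: 30

```text
t: 55.12
tcp_pos: [0.4344, 0.05, 0.0398]
tool_rot: [0.082, 0.997, -0.003, -0.002]
force: [0.3, -0.8, -2.3]
finger_gap: 0.519
```

>>> jog_arm:
  motion:
    - [0, 0, 0.4, 0, 150]
    - [0, 0, 0.8, 0, 150]
    - [0, 0, 1.2, 0, 150]
    - [0, 0, 1.2, 0, 150]
    - [0, 0, 1, 0, 150]
    - [0, 0, 0.6, 0, 150]
    - [0, 0, 0.3, 0, 150]
    - [0, 0, 0, 0, 150]
    - [0, 0, 0, 0, 150]

```text
t: 55.87
tcp_pos: [0.4335, 0.05, 0.0999]
tool_rot: [0.083, 0.997, -0.003, -0.002]
force: [-0.4, -0.7, -0.6]
finger_gap: 0.521
```

```bash
python3 p.py; python3 v.py 25 wrist
```

```text
55.87 [0.4335 0.05   0.0999] toolz xy [-0.0043 -0.006 ] pitch err 0.0034 q4 -0.0114 jaw 80.53 qd [ 0.   -0.01 -0.    0.    0.    0.  ]
[-0.1378  0.5234  2.0114 -0.0114  0.6101 -1.5339] [ 3.00e-02 -3.42e+01 -7.45e+00 -1.00e-02  2.00e-02 -0.00e+00]
{'t': np.float64(55.8667), 'q': array([-0.1378,  0.5234,  2.0114, -0.0114,  0.6101, -1.5339]), 'tcp_pos': array([0.4335, 0.05  , 0.0999]), 'tool_rot': array([ 0.0825,  0.9966, -0.0032, -0.0019]), 'finger_gap': np.float64(0.5208)}
```

View pics/wrist25.png

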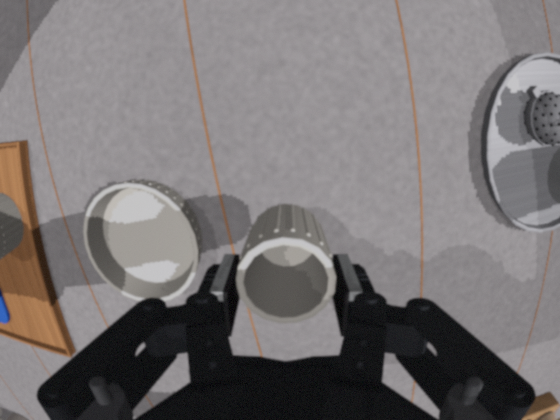

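Small ramekin held upright at (287,280). Moving it over the large one.

>>> jog_arm:
  motion:
    - [0, -0.7, 0, 0, 150]
    - [0.1, -1.5, 0, 0, 150]
    - [0.2, -2, 0, 0, 150]
    - [0.2, -2, 0, 0, 150]
    - [0.2, -2, 0, 0, 150]
    - [0.2, -1.5, 0, 0, 150]
    - [0.2, -1, 0, 0, 150]
    - [0, -0.5, 0, 0, 150]
    - [0, 0, 0, 0, 150]
    - [0, 0, 0, 0, 150]

```text
t: 56.75
tcp_pos: [0.4412, -0.0687, 0.0953]
tool_rot: [0.081, 0.997, -0.002, -0.007]
force: [-0.7, 1.3, -1.2]
finger_gap: 0.522
```

```bash
python3 p.py
```

```text
56.75 [ 0.4412 -0.0687  0.0953] toolz xy [-0.0147 -0.0033] pitch err 0.0123 q4 -0.0149 jaw 80.65 qd [-0.01  0.01  0.01 -0.    0.   -0.  ]
[-0.3998  0.543   1.9832 -0.0149  0.6277 -1.7954] [-3.900e-01 -3.486e+01 -7.750e+00 -4.000e-02  1.000e-02 -1.000e-02]
```

>>> jog_arm:
  motion:
    - [-0.2, -0.1, -0.4, 0, 150]
    - [-0.2, -0.1, -0.8, 0, 150]
    - [0, -0.1, -1, 0, 150]
    - [0, 0, -0.8, 0, 150]
    - [0, 0, -0.5, 0, 150]
    - [0, 0, -0.3, 0, 150]
    - [0, 0, 0, 0, 150]

```text
t: 57.33
tcp_pos: [0.4346, -0.0671, 0.0546]
tool_rot: [0.078, 0.997, -0.001, -0.009]
force: [-0.2, -0.4, -1.9]
finger_gap: 0.528
```

```bash
python3 p.py; python3 v.py 26 wrist
```

```text
57.33 [ 0.4346 -0.0671  0.0546] toolz xy [-0.0176 -0.0015] pitch err 0.0157 q4 -0.017 jaw 81.02 qd [ 0.01  0.    0.   -0.    0.    0.  ]
[-0.4026  0.6275  2.0193 -0.017   0.5104 -1.8018] [-8.000e-02 -3.581e+01 -4.850e+00 -2.000e-02  0.000e+00  0.000e+00]
{'t': np.float64(57.3333), 'q': array([-0.4026,  0.6275,  2.0193, -0.017 ,  0.5104, -1.8018]), 'tcp_pos': array([ 0.4346, -0.0671,  0.0546]), 'tool_rot': array([ 0.0783,  0.9969, -0.0014, -0.0087]), 'finger_gap': np.float64(0.5285)}
```

View pics/wrist26.png

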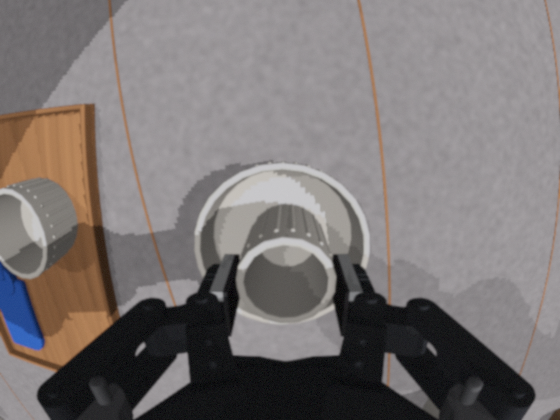

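>>> jog_arm:
  motion:
    - [0.1, -0.1, -0.4, 0, 150]
    - [0.1, 0, -0.3, 0, 150]
    - [0, 0, -0.1, 0, 150]
    - [0, 0, 0, 0, 150]

```text
t: 57.72
tcp_pos: [0.4378, -0.0683, 0.0468]
tool_rot: [0.078, 0.997, -0.002, -0.008]
force: [0.4, -0.2, -1.5]
finger_gap: 0.525
```

>>> jog_arm:
  motion:
    - [0, 0, -0.15, 0, 150]
    - [0, 0, 0, 0, 150]

```text
t: 57.88
tcp_pos: [0.4381, -0.0684, 0.0453]
tool_rot: [0.078, 0.997, -0.002, -0.007]
force: [-0.3, 0.1, -1.8]
finger_gap: 0.525
```

>>> jog_arm:
  motion:
    - [0, 0, -0.1, 0, 150]
    - [0, 0, 0, 0, 150]

```text
t: 58.05
tcp_pos: [0.4381, -0.0685, 0.0446]
tool_rot: [0.078, 0.997, -0.002, -0.007]
force: [0.4, 0.9, -0.8]
finger_gap: 0.522
```

>>> jog_arm:
  motion:
    - [0, 0, -0.1, 0, 150]
    - [0, 0, 0, 0, 150]

```text
t: 58.22
tcp_pos: [0.438, -0.0685, 0.0447]
tool_rot: [0.078, 0.997, -0.002, -0.007]
force: [0.4, -0.3, -0.5]
finger_gap: 0.52
```

Contact at the expected height, so I'm releasing and retreating upwards.

>>> jog_arm:
  motion:
    - [0, 0, 0, 0, 112]
    - [0, 0, 0, 0, 105]
    - [0, 0, 0, 0, 90]
    - [0, 0, 0, 0, 70]
    - [0, 0, 0, 0, 60]
    - [0, 0, 0, 0, 60]

```text
t: 58.72
tcp_pos: [0.4386, -0.0688, 0.0448]
tool_rot: [0.078, 0.997, -0.002, -0.006]
force: [-0.6, 0.6, 0.5]
finger_gap: 0.765
```

>>> jog_arm:
  motion:
    - [0, 0, 0.5, 0, 60]
    - [0, 0, 1, 0, 60]
    - [0, 0, 1.5, 0, 60]
    - [0, 0, 2, 0, 60]
    - [0, 0, 2, 0, 60]
    - [0, 0, 2, 0, 60]
    - [0, 0, 2, 0, 60]
    - [0, 0, 1, 0, 60]
    - [0, 0, 0.5, 0, 60]
    - [0, 0, 0, 0, 60]

```text
t: 59.55
tcp_pos: [0.436, -0.0677, 0.1768]
tool_rot: [0.078, 0.997, -0.002, -0.008]
force: [0.2, -1.1, -1.0]
finger_gap: 0.765
```

>>> jog_arm:
  motion:
    - [0, 1, 2, 0, 60]
    - [0, 2, 3, 0, 60]
    - [0, 3, 3, 0, 60]
    - [0, 3, 3, 0, 60]
    - [0, 3, 2, 0, 60]
    - [0, 2, 1, 0, 60]
    - [0, 1, 0, 0, 60]
    - [0, 0, 0, 0, 60]
    - [0, 0, 0, 0, 60]

```text
t: 60.3
tcp_pos: [0.4316, 0.089, 0.3179]
tool_rot: [0.08, 0.997, 0.001, -0.013]
force: [-0.2, -0.8, 0.8]
finger_gap: 0.764
```

```bash
python3 p.py; python3 v.py 27 wrist scene top; for f in wrist27 scene27 top27; do echo $f; python3 ram.py $f .437 -.069; done
```

```text
60.3 [0.4316 0.089  0.3179] toolz xy [-0.0262  0.0034] pitch err 0.0264 q4 0.0022 jaw 80.83 qd [0.02 0.01 0.01 0.   0.   0.  ]
[-0.0527  0.1765  1.7355  0.0022  1.256  -1.464 ] [ 4.600e-01 -2.813e+01 -1.858e+01  6.000e-02  1.200e-01  2.000e-02]
{'t': np.float64(60.3), 'q': array([-0.0527,  0.1765,  1.7355,  0.0022,  1.256 , -1.464 ]), 'tcp_pos': array([0.4316, 0.089 , 0.3179]), 'tool_rot': array([ 8.000e-02,  9.967e-01,  7.000e-04, -1.320e-02]), 'finger_gap': np.float64(0.7643)}
wrist27
small 266 0.4359 -0.0694 0.0233 0.0628
mid 201 0.4359 -0.0672 0.0232 0.0529
large 903 0.4376 -0.0716 0.0524 0.034
scene27
small 96 0.4384 -0.0666 0.0233 0.0654
mid 121 0.4375 -0.0648 0.0232 0.0528
large 314 0.4377 -0.0706 0.0534 0.0338
top27
small 142 0.4349 -0.0677 0.0227 0.0656
mid 40 0.4338 -0.0667 0.0233 0.0529
large 409 0.4354 -0.0699 0.0519 0.034
```

View pics/scene27.png

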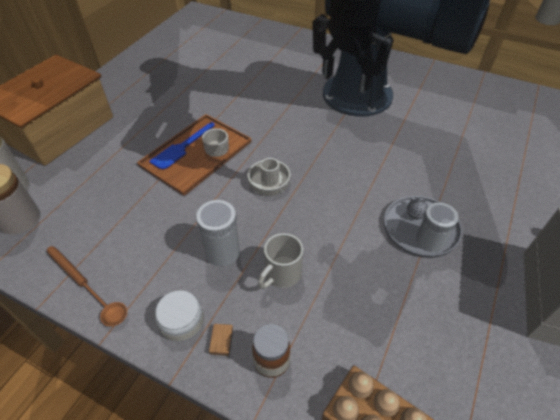

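View pics/top27.png

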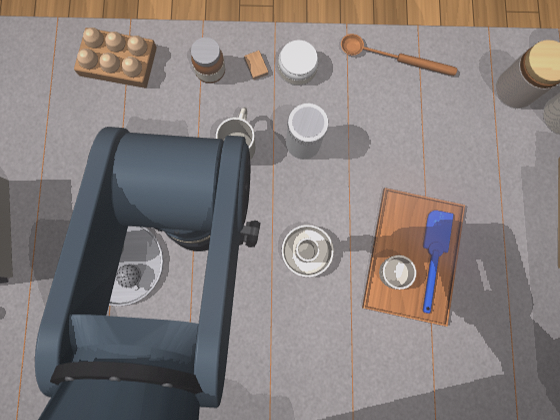

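View pics/wrist27.png

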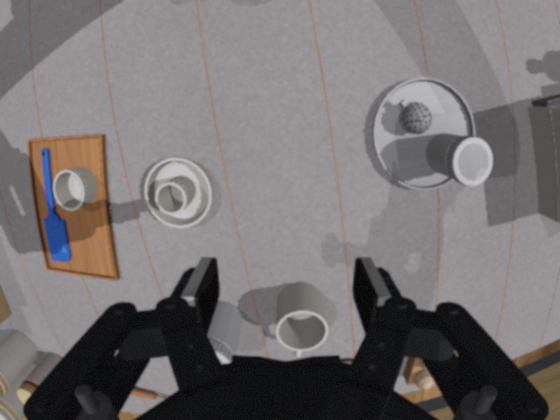

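```bash
python3 - <<'E'
from h import *
def enc(P,c,r,z0,z1):
    m=(np.hypot(P[...,0]-c[0],P[...,1]-c[1])<r)&(P[...,2]>z0)&(P[...,2]<z1);p=P[m]
    if len(p)<20:return None
    a=cv2.minEnclosingCircle(p[:,:2].astype(np.float32));return np.round([*a[0],a[1]],4),len(p),p[:,2].max().round(4)
for f in ["top10","scene27"]:
    P=cloud(np.load(f"pics/{f}.npz"));print(f)
    for n,a in dict(can=((.44,.327),.05,.09,.11),tray=((.409,.303),.1,.0095,.02),tall=((.667,-.062),.06,.124,.14),mug=((.653,.077),.06,.079,.095)).items(): print(n,enc(P,*a))
im=np.load("pics/scene27.npz")["img"][:,:,::-1]
a=cv2.resize(im[185:265,370:480],None,fx=3.6,fy=3.6,interpolation=cv2.INTER_CUBIC);b=cv2.resize(im[110:200,130:240],None,fx=3.6,fy=3.2,interpolation=cv2.INTER_CUBIC)
cv2.imwrite("pics/fin.png",np.hstack([a,b[:a.shape[0]]]))
E
```

```text
top10
can (array([0.4396, 0.3287, 0.0328]), 981, np.float64(0.1037))
tray (array([0.4075, 0.302 , 0.0852]), 624, np.float64(0.02))
tall (array([ 0.6661, -0.0625,  0.0385]), 1240, np.float64(0.1355))
mug (array([0.652 , 0.0768, 0.0385]), 274, np.float64(0.0898))
scene27
can (array([0.4423, 0.3301, 0.0333]), 669, np.float64(0.1025))
tray (array([0.4102, 0.3038, 0.0861]), 573, np.float64(0.0199))
tall (array([ 0.6686, -0.0612,  0.039 ]), 998, np.float64(0.1344))
mug (array([0.6533, 0.0776, 0.039 ]), 324, np.float64(0.0884))
```

View pics/fin.png

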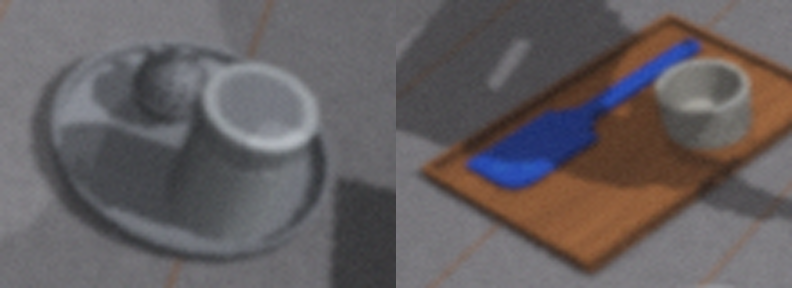

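```bash
python3 -c "
from station import *
print(sign_off())"
```

```text
the job is handed in; nothing more can be done
None
```

The job is handed in at about 60 s of the 136 s allowed, with both kits made up.

- **Round tray:** The infuser went on first, then the short canister. The canister stands about 6 mm inside the tray's inner rim.
- **Rectangular tray:** The spatula lies flat along one side. The middle ramekin stands beside its handle, clear of the rims.
- **Ramekin stack:** I lifted the small ramekin off and stood it on the boards while I took out the middle one. Then I set the small one down inside the large one. All three set-downs were made in contact, not dropped.

**Last checks:** The last pictures, with the gripper empty and well clear, show everything upright and inside the rims. The large ramekin, tall canister and mug read within about 2 mm of where they started, which is the cameras' accuracy.

**Problems and disagreements:**
- The tool drifted up to about 7° off vertical during fast moves and turns. I spent roughly 17 s correcting it before gripping the ramekins and moved slowly after that.
- The three cameras disagreed with each other by up to 3–4 mm throughout.
- At the end the arm hid part of the round tray from the top camera. I checked the canister with the scene camera and an earlier top picture. The infuser got only a look at the last pictures, not a measured position.

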